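# Load the cheese grater from its tip-up tray and start it

## Task

First turn the grater's dial so its white pointer lines up with the white index mark on the control box. Then put every cheese end from the wooden board into the flat tip-up tray, lift the tray by its bar handle to tip them all together into the hopper, and lower the tray flat again. Last of all push the start lever right over, away from the robot, and leave the whole cheese wheel, the jar and the brush where they are.

Things in the scene. Friction and masses are not known exactly. Their poses are not given: they have to be found in the camera images.
- dial (a joint): angle of the setting dial on the control box: 0 = pointer towards the box's -x side (the robot's side), grows as it is turned clockwise seen from above, up to 2.6; the pointer meets the index mark (which lies on the box's +y side of the dial) at 1.57. It starts between 0.1 and 0.9 and stays where it is left; turns easily (0.05 N m).
- dial_grip (a point): black dial, 72 mm across, with an upright grip bar 66 mm long, 14 mm thick and 34 mm tall across its top; this point is on its vertical axis, 13 mm below the bar's top (bar top 98 mm above the table, the disc under it ends 64 mm above the table). At dial = 0 the bar lies along this frame's x axis (pointer end at -x); the frame turns with the dial. White line and nose mark the pointer end.
- start (a joint): angle of the start lever: 0 = leaning to the control box's -x side (towards the robot, as it starts), 1.0 = fully over to the +x side. Stays where it is left; light (about 1 N at the ball).
- start_tip (a point): centre of the black ball, 26 mm across, at the end of the 80 mm start lever (10 mm rod) on the control box. The lever pivots 72 mm above the table on an axis along the box's y; the ball moves 77 mm along the box's +x and is about 142 mm above the table at both ends of its swing, 152 mm in the middle.
- control: grey control box, fixed, 160 (x) by 270 (y) by 50 mm tall; origin under its centre. The dial's axis is at y = -75 mm, the start lever at y = +85 mm, both at x = 0. The index mark is a white stripe 26 mm long on its top, pointing at the dial from the lever's side.
- tray (a joint): tilt of the tip-up tray: 0 = flat (as it starts), up to 1.1 rad = tipped. It falls back slowly when let go. It weighs 0.5 kg; cheese starts to slide somewhere between 0.4 and 0.7 rad.
- tray_hinge (a point): middle of the tray's hinge line, at the lip of the hopper, 90 mm above the table; the frame tilts with the tray; at rest x points from the tray to the hopper (away from the robot), y along the hinge, z up. The tray turns about y: its handle end rises.
- tray_handle (a point): middle of the tray's black bar handle: a round bar 12 mm thick and 120 mm long, along y, 270 mm from the hinge towards the robot and 30 mm above the tray's floor (120 mm above the table at rest), 44 mm clear of the tray's end wall. Can be pinched from above across x; it turns in the fingers as the tray tips.
- tray_floor (a point): middle of the tray's steel floor, on its upper side (90 mm above the table at rest), same axes as tray_hinge. Inside the tray is 215 (x) by 240 mm (y), walls 50 mm high and 5 mm thick on three sides, open towards the hopper.
- hopper_floor (a point): point on the hopper's floor at the foot of the middle of its tray-side wall, right below the hinge, 20 mm above the table, fixed; x away from the tray into the hopper, y along the hinge. The hopper runs from x = 0 to 228 mm and y = -154 to 154 mm inside, with a sloping far side; its walls stand 120 mm above this floor, on the tray side 64 mm.
- board: flat spruce board, fixed, 220 by 230 by 22 mm thick; origin under its centre. The cheese ends start on it.
- end_a: hard cheese end, a firm oblong block 90 (x) by 40 (y) by 45 mm (z), about 0.15 kg, darker rind on its +x end; origin at its middle. May be absent.
- end_b: hard cheese end, a firm oblong block 80 (x) by 46 (y) by 42 mm (z), about 0.15 kg, darker rind on its +x end; origin at its middle. May be absent.
- end_c: hard cheese end, a firm oblong block 70 (x) by 50 (y) by 45 mm (z), about 0.15 kg, darker rind on its +x end; origin at its middle. May be absent.
- end_d: hard cheese end, a firm oblong block 85 (x) by 44 (y) by 50 mm (z), about 0.15 kg, darker rind on its +x end; origin at its middle. May be absent.
- wheel: whole small cheese wheel, 140 mm across and 60 mm tall, to be left alone; origin under its centre.
- jar: glass jar with a steel lid, 72 mm across and 110 mm tall, to be left alone; origin under its centre.
- brush: wooden hand brush lying on the table, about 200 mm long, to be left alone; origin near its middle.
There are look-alikes about, which are no part of the job. Leave any blue or green look-alike of the end_c alone. Leave any red look-alike of the end_b alone.

How it is judged (in metres and radians):
On the way, in this order (a step that is already met when the one before it is completed fails the run):
1. the dial's pointer is on the index mark (value of joint dial between 1.44 and 1.7 rad), for 0.3 s.
2. every cheese end lies in the tip-up tray, the tray flat (x of end_a in the frame of tray_floor between -0.112 and 0.112 m and y of end_a in the frame of tray_floor between -0.122 and 0.122 m and z of end_a in the frame of tray_floor between 0 and 0.09 m and x of end_b in the frame of tray_floor between -0.112 and 0.112 m and y of end_b in the frame of tray_floor between -0.122 and 0.122 m and z of end_b in the frame of tray_floor between 0 and 0.09 m and x of end_c in the frame of tray_floor between -0.112 and 0.112 m and y of end_c in the frame of tray_floor between -0.122 and 0.122 m and z of end_c in the frame of tray_floor between 0 and 0.09 m and x of end_d in the frame of tray_floor between -0.112 and 0.112 m and y of end_d in the frame of tray_floor between -0.122 and 0.122 m and z of end_d in the frame of tray_floor between 0 and 0.09 m and value of joint tray below 0.06 rad), for 0.3 s.
3. the tray is tipped well up (0.85 rad or more) (value of joint tray above 0.85 rad), for 0.2 s.
4. every cheese end is in the hopper and the tray is flat again (x of end_a in the frame of hopper_floor between -0.005 and 0.23 m and y of end_a in the frame of hopper_floor between -0.158 and 0.158 m and z of end_a in the frame of hopper_floor between 0 and 0.11 m and x of end_b in the frame of hopper_floor between -0.005 and 0.23 m and y of end_b in the frame of hopper_floor between -0.158 and 0.158 m and z of end_b in the frame of hopper_floor between 0 and 0.11 m and x of end_c in the frame of hopper_floor between -0.005 and 0.23 m and y of end_c in the frame of hopper_floor between -0.158 and 0.158 m and z of end_c in the frame of hopper_floor between 0 and 0.11 m and x of end_d in the frame of hopper_floor between -0.005 and 0.23 m and y of end_d in the frame of hopper_floor between -0.158 and 0.158 m and z of end_d in the frame of hopper_floor between 0 and 0.11 m and value of joint tray below 0.06 rad), for 0.3 s.
5. the start lever is pushed over (value of joint start above 0.85 rad), for 0.2 s.
At the end, for the whole second after the job is handed in: Every cheese end present rests in the hopper (its middle within the walls and less than 110 mm above the hopper's floor), the tray is down flat (under 0.06 rad), the dial is within 0.13 rad of the index mark (1.44 to 1.70) and the start lever is over (more than 0.85 rad) (all of step 1 and all of step 4 and value of joint start above 0.85 rad and linear speed of each of end_a, end_b, end_c, end_d below 0.03 m/s); the robot touches nothing.
It fails at once if the wheel is moved more than 30 mm (distance of wheel from where it was at the start of the episode above 0.03 m).
It fails at once if the jar is moved more than 30 mm (distance of jar from where it was at the start of the episode above 0.03 m).
It fails at once if the brush is moved more than 30 mm (distance of brush from where it was at the start of the episode above 0.03 m).
It fails at once if the start lever is pushed over while the tray is raised (value of joint start above 0.5 rad and value of joint tray above 0.15 rad).
Of end_a, end_b, end_c, end_d only 3 to 4 are there at a start; the rules pass over those that are not, and their reading is None.
At some moment in a run one of end_a, end_b, end_c, end_d may be knocked a few centimetres aside while the robot is not near it.
Once in a run the grip may slacken for a moment while it holds something.
It also fails if it takes over 208 s, if anything falls off the work surface, if the arm or the gripper's body presses on something with over 40 N, if the wrist force passes 120 N, or if a joint passes its speed limit or range.

## Robot

A 6-joint arm with a two-finger parallel gripper is mounted at the origin on the work surface. World frame = base frame: x ahead of the robot, y to its left, z up, the work surface at z = 0. Lengths are in m, angles in degrees, forces in N, time in s.
With the tool pointing down it reaches from about 0.35 to 0.875 m from the base axis. Payload 4.2 kg.
Tool frame: the origin (TCP) lies on the centre line of the jaws, within the pads' length; the fingertips stand 11 mm ahead of it and the grasp point (between the pads) lies 8 mm behind it; z points along the fingers, y is the line along which they close (so a half turn about z gives the same grasp; the last joint's range is limited). The gripper opens to 87 mm and grips with 3 to 60 N. Pads are 19 mm wide; open, the fingers measure 117 mm over their backs; the gripper's body (75 mm by 190 mm) begins 51 mm behind the grasp point.
Start: joints at [-48.896, 22.042, 0.453, 0, -68.411, -14.817], TCP at [0.277, -0.56, 0.234] pointing down, gripper open.
Joint ranges: [-179.83, 179.83], [-69.29, 118.12], [-61.27, 80.66], [-181.25, 117.63], [-171.15, -9.14], [-177.46, 177.46]. Speed limits (degrees/s): [159.86, 159.86, 180, 180, 180, 180].

## Interface

Orientations are given as a 3x3 rotation matrix whose columns are the frame's x, y, z axes.
In Python, from station import r gives the robot as it stands.
- The arm moves only by the tool servo_tool, never from a script. Its argument "commands" is a list that holds one entry, the list of rows, each a list of 7 numbers: the closure, from 0 (fully open) to 1 (shut), then the shift along the tool's x, y, z in mm, then the turn, a rotation vector about the tool's x, y, z in rad. In form: [[[claw, x, y, z, ax, ay, az], ...]]. A call has exactly 5 rows; each row is the pose to reach, as a shift and turn from the pose commanded when the call began, along the tool's axes at that moment; what a row does not reach only later rows make up. A row lasts 1/10 s, in which the tool goes at most 50 mm and 8.59 degrees, less where a joint would pass 70% of its speed; a pose out of reach is approached as far as the arm can. A call with a gripper value outside its range is refused whole. The fingers move at their own pace and stop on an object; the grip force is fixed at half the most. Time passes only in rows, so rows that repeat a pose let the fingers close, or fill a call up. It gives the time, the measured TCP pose, the force, the opening and the grip force at its end, in the units of the state.
- r.sense(): the state, without advancing time (a new reading comes with each control period).
- r.capture(name): name is "scene" or "top"; returns a dict with "pixels" (420x560x3 uint8, red, green, blue), "camera_matrix" (3x3 intrinsics, pixels), "dist" ([k1, k2, p1, p2, k3] as OpenCV has them; the pictures are not rectified), "R" (3x3) and "t" (3): a world point X has camera coordinates R X + t. Camera axes: x right, y down, z forward; pixel columns grow to the right and rows downward; lengths in m; the calibration is good to about 2 mm. A picture is of the moment at which its call begins. There is no depth.
- r.finish_job(): hands the job in; it is judged then, once.
The state is a dict: "time_s": time; "joints": joint angles; "joint_velocities": joint speeds; "effort": joint torques, N m; "tcp_pos": TCP position; "ee_rot": TCP orientation; "wrist_force": force on the tool from outside, world axes, zero at the start; "moment": the same for the moment, N m; "gripper_width": opening from 0.0 (shut) to 1.0 (fully open); "gripper_force": force on a finger pad.
Only numpy, scipy, OpenCV 4.12 (cv2) and the standard library are available. Lean on these libraries where they do the work, as an engineer would, in place of code of your own. Each camera call takes 0.05 s, during which the arm holds its last target. There are 200 camera calls.

## Working session

There is one attempt and no reset: what is moved stays moved. The work goes in short steps, Python scripts to look and compute and a tool call to move; the robot and the scene stay as the last step left them, time stands still between calls to the robot, and variables do not carry over. Pictures are saved under pics/ and viewed, at most 14 in all, crops included, and the job is handed in when it is done.

Besides the shell and the picture viewer there is one more tool, called as name([rows], argument=value, ...), one row to a line, values as JSON. servo_tool: Moves the arm, as the interface text tells. Its arguments: {"type":"object","properties":{"commands":{"type":"array","items":{"type":"array","items":{"type":"array","items":{"type":"number"}}}}},"required":["commands"]}

```bash
mkdir -p pics; ls; cat > h.py <<'E'
import numpy as np, cv2
from station import r
def shot(n,f=None):
    c=r.capture(n)
    if f: cv2.imwrite('pics/'+f,cv2.cvtColor(c['pixels'],cv2.COLOR_RGB2BGR))
    return c
def ray(c,u,v,z):
    p=cv2.undistortPoints(np.array([[[u,v]]],float),np.array(c['camera_matrix']),np.array(c['dist']))[0,0]
    R=np.array(c['R']);t=np.array(c['t'])
    o=-R.T@t; d=R.T@np.array([p[0],p[1],1]); return o+d*(z-o[2])/d[2]
def proj(c,P):
    return cv2.projectPoints(np.array(P,float).reshape(-1,3),cv2.Rodrigues(np.array(c['R']))[0],np.array(c['t']),np.array(c['camera_matrix']),np.array(c['dist']))[0].reshape(-1,2)
E
python3 - <<'E'
from h import *
for n in('top','scene'):
    c=shot(n,n+'0.png'); print(n,-np.array(c['R']).T@c['t'])
s=r.sense(); print(s)
E
```

```text
pics
top [ 0.45309674 -0.07372726  1.33674214]
scene [ 1.11152952 -0.35688353  1.03965141]
{'time_s': 0.1, 'joints': array([-4.88959887e+01,  2.20857189e+01,  3.86719439e-01, -2.36311094e-02,
       -6.84123395e+01, -1.48188571e+01]), 'joint_velocities': array([-0.10411081, -0.07185102,  0.19931128,  0.11467623,  0.11926026,
        0.06082803]), 'effort': array([-1.71147794e-04, -3.91689956e+01,  1.87936914e+01,  4.23190668e+00,
        1.34860683e-02, -6.97209202e-05]), 'tcp_pos': array([ 0.2765698 , -0.55988918,  0.23257398]), 'ee_rot': array([[-8.96668496e-01, -4.42701516e-01, -9.88533269e-04],
       [-4.42702601e-01,  8.96666862e-01,  1.71636635e-03],
       [ 1.26547041e-04,  1.97663788e-03, -9.99998038e-01]]), 'wrist_force': array([-0.38706852,  0.11656775,  0.98521784]), 'moment': array([0.01422666, 0.00226566, 0.02941188]), 'gripper_force': 0.0, 'gripper_width': 1.0027162327211756}
```

View pics/top0.png

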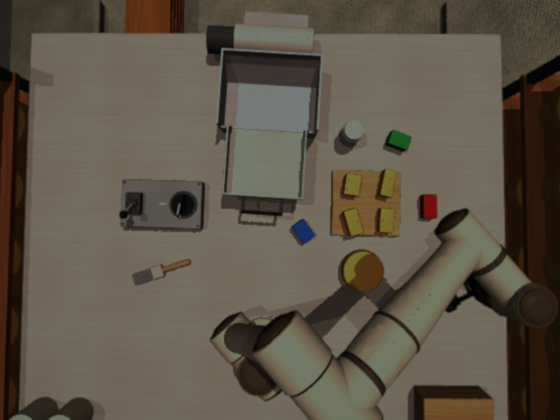

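View pics/scene0.png

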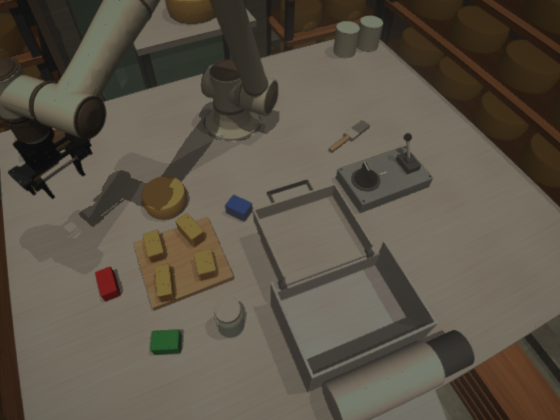

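Top view: control box at (163,205) with the dial at (183,205) and the lever ball at (125,213). The tray is at (265,163), handle (258,215), and the hopper at (270,92). The board at (366,203) holds four yellow ends at about (353,185), (388,183), (352,222) and (386,220). The blue (303,232), red (429,207) and green (399,141) blocks are look-alikes lying off the board, so only the four yellow ones fit. I'll confirm that in an enlarged crop.

```bash
python3 - <<'E'
from h import *
c=shot('top'); im=cv2.cvtColor(c['pixels'],cv2.COLOR_RGB2BGR)
b=cv2.convertScaleAbs(im,alpha=1.8)
a1=cv2.resize(b[160:245,322:412],None,fx=5,fy=5,interpolation=cv2.INTER_CUBIC)
a2=cv2.resize(b[170:240,112:192+18],None,fx=3.5,fy=3.5,interpolation=cv2.INTER_CUBIC)
o=np.zeros((430,800,3),np.uint8); o[:a1.shape[0],:a1.shape[1]]=a1; o[:a2.shape[0],455:455+a2.shape[1]]=a2[:,:345]
cv2.imwrite('pics/crop1.png',o)
h=cv2.cvtColor(im,cv2.COLOR_BGR2HSV)
print([h[v,u].tolist() for u,v in((353,185),(388,183),(352,222),(386,220),(340,203),(370,203))])
hand=lambda u,v,z:ray(c,u,v,z).round(3)
print('handle',hand(258,219,.12),'dial',hand(183,205,.098),'ball',hand(124,214,.142),'box',hand(122,179,.05),hand(204,179,.05),hand(121,231,.05),hand(204,231,.05))
print('board',[hand(*p,.022) for p in((332,171),(400,169),(333,237),(401,237))],'tray',[hand(*p,.14) for p in((227,127),(225,198),(301,199),(308,130))])
print('jar',hand(352,130,.11),'wheel',hand(362,271,.06))
E
```

```text
[[28, 157, 117], [28, 160, 116], [24, 170, 111], [27, 163, 116], [17, 149, 116], [16, 152, 116]]
handle [0.437 0.011 0.12 ] dial [0.48  0.253 0.098] ball [0.45  0.424 0.142] box [0.567 0.471 0.05 ] [0.568 0.197 0.05 ] [0.394 0.471 0.05 ] [0.395 0.194 0.05 ]
board [array([ 0.6  , -0.233,  0.022]), array([ 0.608, -0.464,  0.022]), array([ 0.376, -0.236,  0.022]), array([ 0.377, -0.466,  0.022])] tray [array([0.723, 0.108, 0.14 ]), array([0.501, 0.112, 0.14 ]), array([ 0.5  , -0.123,  0.14 ]), array([ 0.715, -0.144,  0.14 ])]
jar [ 0.722 -0.286  0.11 ] wheel [ 0.268 -0.326  0.06 ]
```

View pics/crop1.png

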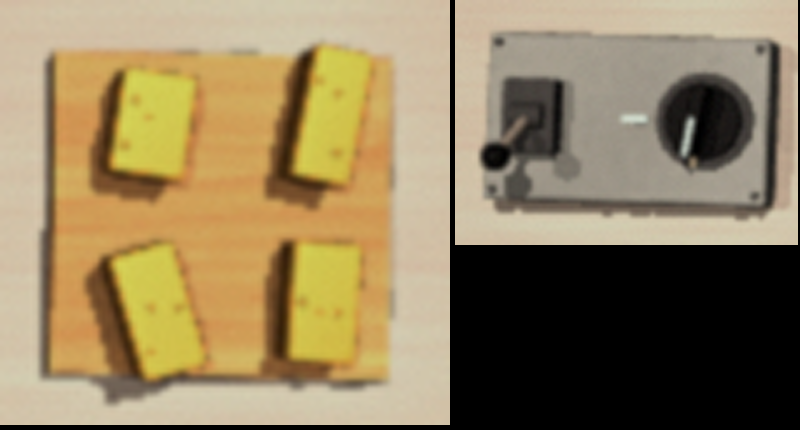

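The crop confirms four plain yellow blocks on the board, with no coloured look-alike among them. The dial's white line at crop (688,135) points nearly towards the robot and a little to +y. Next I measure the dial angle and the block rectangles.

```bash
cat >> h.py <<'E'
def blocks(c,z=.067,roi=(0,0,560,420),show=True):
    h=cv2.cvtColor(c['pixels'],cv2.COLOR_RGB2HSV); x0,y0,x1,y1=roi
    m=((h[...,0]>=22)&(h[...,0]<=34)&(h[...,1]>130)&(h[...,2]>95)).astype(np.uint8)
    k=np.zeros_like(m); k[y0:y1,x0:x1]=1; m*=k
    out=[]
    for q in cv2.findContours(m,cv2.RETR_EXTERNAL,cv2.CHAIN_APPROX_NONE)[0]:
        if cv2.contourArea(q)<120: continue
        w=np.array([ray(c,*p,z)[:2] for p in q[:,0].astype(float)],np.float32)*1000
        (cx,cy),(a,b),an=cv2.minAreaRect(w)
        if a<b: a,b,an=b,a,an+90
        an=(an+90)%180-90
        out.append((cx,cy,a,b,an))
        if show: print('block xy mm %.0f %.0f  size %.0f x %.0f  long-axis yaw %.0f deg  px'%out[-1],q[:,0].mean(0).round())
    return out
E
python3 - <<'E'
from h import *
c=shot('top'); blocks(c,roi=(322,155,412,245))
h=cv2.cvtColor(c['pixels'],cv2.COLOR_RGB2HSV)
m=((h[...,1]<50)&(h[...,2]>120)).astype(np.uint8)
sub=np.zeros_like(m);sub[182:228,130:200]=m[182:228,130:200]
for q in cv2.findContours(sub,cv2.RETR_EXTERNAL,cv2.CHAIN_APPROX_NONE)[0]:
    print(cv2.minAreaRect(q),q[:,0].mean(0),[ray(c,*q[:,0].mean(0),z).round(3) for z in(.05,.098)])
# dark dial disc
d=np.zeros_like(m);d[182:228,160:203]=(h[182:228,160:203,2]<38)
q=max(cv2.findContours(d,cv2.RETR_EXTERNAL,cv2.CHAIN_APPROX_NONE)[0],key=cv2.contourArea)
e=cv2.minEnclosingCircle(q);print(e,ray(c,*e[0],.064),h[190:222,183,2])
E
```

```text
block xy mm 435 -406  size 75 x 41  long-axis yaw -4 deg  px [387. 220.]
block xy mm 429 -297  size 82 x 40  long-axis yaw 16 deg  px [354. 222.]
block xy mm 552 -295  size 66 x 45  long-axis yaw -8 deg  px [352. 184.]
block xy mm 559 -412  size 86 x 35  long-axis yaw -12 deg  px [388. 182.]
((182.98947143554688, 204.6289520263672), 12.852132797241211) [0.48202521 0.26187883 0.064     ] [76 48 37 29 14  5  4  5  3  2  2  1  1  1  2  2  2  4  6  6  7  8  7  7
  9 18 33 40 57 84 91 91]
```

```bash
python3 - <<'E'
from h import *
for n,(u0,v0) in (('top',(183,205)),('scene',(366,178))):
    c=shot(n); h=cv2.cvtColor(c['pixels'],cv2.COLOR_RGB2HSV)
    g=h[v0-14:v0+14,u0-16:u0+16].astype(int)
    if n=='top': print(g[:,2:22,2])
    for k in(50,70,90):
        m=np.zeros(h.shape[:2],np.uint8); cv2.circle(m,(u0,v0),13,1,-1); m=m*(h[...,2]>k)*(h[...,1]<70)
        m=m.astype(np.uint8)
        for q in cv2.findContours(m,cv2.RETR_EXTERNAL,cv2.CHAIN_APPROX_NONE)[0]:
            if len(q)<6: continue
            w=np.array([ray(c,*p,.098)[:2] for p in q[:,0].astype(float)],np.float32)*1000
            vx,vy,x,y=cv2.fitLine(w,cv2.DIST_L2,0,.01,.01).ravel()
            print(n,k,len(q),q[:,0].mean(0),(x,y),'angle',np.arctan2(vy*-np.sign(vx),abs(vx)), w.min(0),w.max(0))
b=cv2.convertScaleAbs(cv2.cvtColor(shot('scene')['pixels'][145:210,335:440],cv2.COLOR_RGB2BGR),alpha=2)
cv2.imwrite('pics/dial_s.png',cv2.resize(b,None,fx=7,fy=7,interpolation=cv2.INTER_CUBIC))
E
```

```text
[[ 87  88  88  89  88  90  88  85  78  67  61  53  50  51  49  51  52  57
   64  73]
 [ 87  88  88  89  89  88  82  65  52  44  41  39  35  36  36  39  39  41
   44  49]
 [ 88  86  88  87  84  77  64  48  40  35  34  32  28  26  28  33  35  34
   37  39]
 [ 87  87  87  86  71  53  44  36  32  25  20  17  15  14  14  16  19  22
   27  35]
 [ 87  88  87  76  54  40  34  25  20  16  12  11  13  12   7   4   6  13
   15  21]
 [ 87  86  79  58  44  34  26  18  16  13  13  13  14  13   7   2   3   8
   10  12]
 [ 87  81  64  46  36  27  18  15  15  15  14  14  15  13   4   2   4   7
    8  10]
 [ 86  71  50  38  29  19  15  15  15  13  13  14  14   9   3   3   5   7
    9  12]
 [ 81  58  41  33  23  15  14  15  15  14  12  13  14   8   3   2   6   8
    9  11]
 [ 78  52  37  26  18  14  15  15  13  12  12  15  15   4   1   3   5   8
   10  10]
 [ 73  47  36  23  15  13  14  14  13  13  13  16  12   6   1   3   7   9
   10  12]
 [ 69  47  34  20  15  15  15  13  16  19  23  17  12   3   2   4   9   9
   11  15]
 [ 64  43  30  16  13  14  16  14  18  38  55  32  10   2   3   4   8   9
   10 
[... 1710 characters left out ...]
85714 170.23809524] (np.float32(472.73553), np.float32(230.21718)) angle 1.1378742 [462.94006 211.11215] [485.1269  250.42772]
scene 50 103 [368.39805825 180.16504854] (np.float32(520.5272), np.float32(240.381)) angle 1.0040501 [465.92752 193.70175] [556.1836  283.88452]
scene 70 9 [359.22222222 167.66666667] (np.float32(466.48428), np.float32(241.68161)) angle 1.3753111 [462.94006 232.4583 ] [468.6616  250.42772]
scene 70 31 [372.16129032 169.32258065] (np.float32(488.95496), np.float32(274.55298)) angle -0.36557072 [465.92752 260.68933] [515.9162  283.88452]
scene 90 8 [366.75 167.  ] (np.float32(473.9143), np.float32(264.50232)) angle 0.19696565 [465.92752 262.94476] [482.51126 266.91574]
```

View pics/dial_s.png

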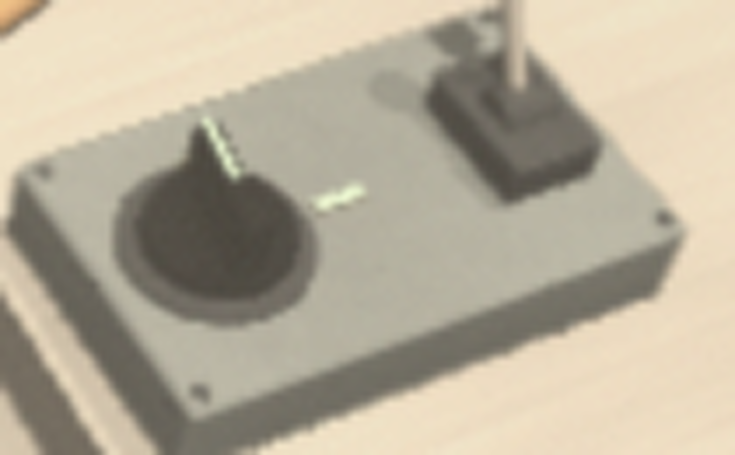

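servo_tool([
  [[0,0,0,-50,0,0,-0.72],[0,0,0,-50,0,0,-0.72],[0,0,0,-50,0,0,-0.72],[0,0,0,-50,0,0,-0.72],[0,0,0,-50,0,0,-0.72]],
])

```text
time_s: 0.85
tcp_pos: [0.2768, -0.5602, 0.2836]
ee_rot: [[-0.377, -0.926, 0.0], [-0.926, 0.377, 0.0], [-0.0, -0.0, -1.0]]
wrist_force: [0.0, 0.8, -0.3]
gripper_width: 0.999
gripper_force: 0.0
```

servo_tool([
  [[0,0,0,0,0,0,-0.72],[0,0,0,0,0,0,-0.72],[0,0,0,0,0,0,-0.72],[0,0,0,0,0,0,-0.72],[0,0,0,0,0,0,-0.72]],
])

```text
time_s: 1.35
tcp_pos: [0.2768, -0.5603, 0.2835]
ee_rot: [[0.327, -0.945, -0.0], [-0.945, -0.327, 0.0], [-0.0, -0.0, -1.0]]
wrist_force: [0.4, 0.5, -0.3]
gripper_width: 1.003
gripper_force: 0.0
```

servo_tool([
  [[0,0,0,0,0,0,-0.72],[0,0,0,0,0,0,-0.72],[0,0,0,0,0,0,-0.72],[0,0,0,0,0,0,-0.72],[0,0,0,0,0,0,-0.72]],
])

```text
time_s: 1.85
tcp_pos: [0.2768, -0.5603, 0.2835]
ee_rot: [[0.869, -0.495, -0.0], [-0.495, -0.869, 0.0], [-0.0, -0.0, -1.0]]
wrist_force: [0.0, -0.1, 0.1]
gripper_width: 1.002
gripper_force: 0.0
```

servo_tool([
  [[0,0,0,0,0,0,-0.33],[0,0,0,0,0,0,-0.33],[0,0,0,0,0,0,-0.33],[0,0,0,0,0,0,-0.33],[0,0,0,0,0,0,-0.33]],
])

```text
time_s: 2.35
tcp_pos: [0.2768, -0.5603, 0.2835]
ee_rot: [[0.981, -0.194, -0.0], [-0.194, -0.981, 0.0], [-0.0, -0.0, -1.0]]
wrist_force: [0.8, 0.7, -0.7]
gripper_width: 1.002
gripper_force: 0.0
```

```bash
cat >> h.py <<'E'
def to(x,y,z,yaw=None):
    "shift mm in tool axes (and turn about tool z) to a world TCP in mm, yaw deg of tool x"
    s=r.sense(); R=s['ee_rot']; p=s['tcp_pos']*1000
    cy=np.degrees(np.arctan2(R[1,0],R[0,0]))
    dy=0 if yaw is None else (yaw-cy+180)%360-180
    print('tcp',p.round(),'yaw %.1f'%cy,'tilt %.3f'%np.hypot(R[0,2],R[1,2]),'F',s['wrist_force'].round(1),'w %.1f mm'%(s['gripper_width']*87),'gf %.0f'%s['gripper_force'],'t %.1f'%s['time_s'],'j6 %.0f'%s['joints'][5])
    print(' shift',(R.T@(np.array([x,y,z])-p)).round(1),'az %.3f'%-np.radians(dy))
E
python3 -c "
from h import *
to(482,264,200,-10.9)"
```

```text
tcp [ 277. -560.  284.] yaw -11.2 tilt 0.000 F [ 0.8  0.7 -0.7] w 87.2 mm gf 0 t 2.4 j6 128
 shift [  41.7 -848.4   83.6] az -0.005
```

servo_tool([
  [[0,2,-45,0,0,0,0],[0,5,-95,0,0,0,0],[0,7,-142,0,0,0,0],[0,10,-190,0,0,0,0],[0,12,-240,0,0,0,0]],
])

```text
time_s: 2.85
tcp_pos: [0.3347, -0.3256, 0.2837]
ee_rot: [[0.981, -0.194, 0.001], [-0.194, -0.981, -0.0], [0.001, 0.0, -1.0]]
wrist_force: [1.3, 1.0, 0.1]
gripper_width: 1.0
gripper_force: 0.0
```

servo_tool([
  [[0,2,-45,0,0,0,0],[0,5,-95,0,0,0,0],[0,7,-142,0,0,0,0],[0,10,-190,0,0,0,0],[0,12,-240,0,0,0,0]],
])

```text
time_s: 3.35
tcp_pos: [0.3924, -0.0921, 0.2841]
ee_rot: [[0.981, -0.193, 0.002], [-0.193, -0.981, 0.0], [0.002, -0.0, -1.0]]
wrist_force: [0.8, -0.3, -1.2]
gripper_width: 1.002
gripper_force: 0.0
```

servo_tool([
  [[0,2,-45,0,0,0,0],[0,5,-95,0,0,0,0],[0,7,-142,0,0,0,0],[0,10,-190,0,0,0,0],[0,12,-240,0,0,0,0]],
])

```text
time_s: 3.85
tcp_pos: [0.4501, 0.1413, 0.2841]
ee_rot: [[0.981, -0.193, 0.001], [-0.193, -0.981, 0.001], [0.001, -0.001, -1.0]]
wrist_force: [0.7, -0.9, -0.3]
gripper_width: 0.999
gripper_force: 0.0
```

servo_tool([
  [[0,3,-40,0,0,0,0],[0,6,-80,10,0,0,0],[0,6,-128,40,0,0,0],[0,6,-128,84,0,0,0],[0,6,-128,84,0,0,0]],
])

```text
time_s: 4.35
tcp_pos: [0.477, 0.2626, 0.193]
ee_rot: [[0.981, -0.192, -0.012], [-0.193, -0.981, -0.008], [-0.01, 0.011, -1.0]]
wrist_force: [-0.8, -0.8, -1.2]
gripper_width: 0.998
gripper_force: 0.0
```

```bash
python3 -c "
from h import *
to(482,264,77,-10.9)
shot('scene','d1.png')
b=cv2.imread('pics/d1.png')[90:240,290:470]
cv2.imwrite('pics/d1.png',cv2.resize(cv2.convertScaleAbs(b,alpha=1.8),None,fx=4,fy=4,interpolation=cv2.INTER_CUBIC))"
```

```text
tcp [477. 263. 193.] yaw -11.1 tilt 0.014 F [-0.8 -0.8 -1.2] w 86.8 mm gf 0 t 4.3 j6 33
 shift [  5.8  -3.6 115.9] az -0.004
```

View pics/d1.png

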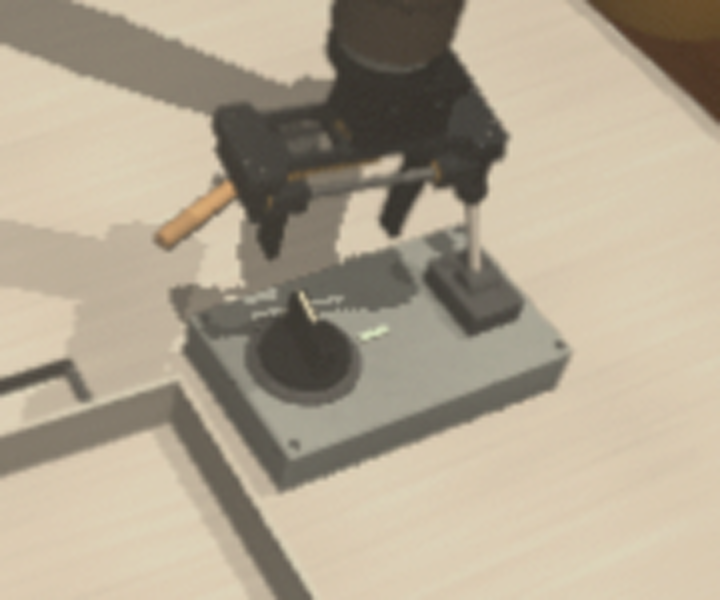

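servo_tool([
  [[0,0,0,30,0,0,0],[0,0,0,60,0,0,0],[0,0,0,90,0,0,0],[0,0,0,119,0,0,0],[0,0,0,119,0,0,0]],
])

```text
time_s: 4.9
tcp_pos: [0.4799, 0.2622, 0.0798]
ee_rot: [[0.981, -0.194, -0.003], [-0.194, -0.981, -0.003], [-0.002, 0.003, -1.0]]
wrist_force: [0.3, -0.3, 0.2]
gripper_width: 1.002
gripper_force: 0.0
```

```bash
python3 -c "
from h import *
to(482,264,80,-10.9)"
```

```text
tcp [480. 262.  80.] yaw -11.2 tilt 0.004 F [ 0.3 -0.3  0.2] w 87.2 mm gf 0 t 4.9 j6 33
 shift [ 1.7 -2.2 -0.2] az -0.005
```

servo_tool([
  [[1,1,-1,0,0,0,0],[1,1,-1,0,0,0,0],[1,1,-1,0,0,0,0],[1,1,-1,0,0,0,0],[1,1,-1,0,0,0,0]],
])

```text
time_s: 5.4
tcp_pos: [0.4819, 0.2648, 0.0813]
ee_rot: [[0.981, -0.192, 0.001], [-0.192, -0.981, 0.001], [0.001, -0.001, -1.0]]
wrist_force: [0.1, 0.4, -0.2]
gripper_width: 0.629
gripper_force: 0.0
```

servo_tool([
  [[1,0,0,0,0,0,0],[1,0,0,0,0,0,0],[1,0,0,0,0,0,0],[1,0,0,0,0,0,0],[1,0,0,0,0,0,0]],
])

```text
time_s: 5.9
tcp_pos: [0.4817, 0.2646, 0.0805]
ee_rot: [[0.981, -0.192, -0.0], [-0.192, -0.981, -0.0], [-0.0, 0.0, -1.0]]
wrist_force: [-0.5, 0.4, 0.7]
gripper_width: 0.174
gripper_force: 2.1
```

```bash
python3 -c "
from h import *
to(482,264,80,-10.9);print(r.sense()['moment'])"
```

```text
tcp [482. 265.  80.] yaw -11.0 tilt 0.000 F [-0.5  0.4  0.7] w 15.1 mm gf 2 t 5.9 j6 33
 shift [0.4 0.5 0.5] az -0.003
[ 0.49308576  0.3087576  -0.00688173]
```

servo_tool([
  [[1,0,0,0,0,0,0],[1,0,0,0,0,0,0.12],[1,0,0,0,0,0,0.25],[1,0,0,0,0,0,0.37],[1,0,0,0,0,0,0.5]],
])

```text
time_s: 6.4
tcp_pos: [0.4821, 0.2658, 0.0805]
ee_rot: [[0.766, -0.642, 0.001], [-0.642, -0.766, 0.002], [-0.0, -0.003, -1.0]]
wrist_force: [1.7, 3.0, -2.6]
gripper_width: 0.16
gripper_force: 30.0
```

servo_tool([
  [[1,0,0,0,0,0,0.12],[1,0,0,0,0,0,0.24],[1,0,0,0,0,0,0.36],[1,0,0,0,0,0,0.48],[1,0,0,0,0,0,0.6]],
])

```text
time_s: 6.9
tcp_pos: [0.4829, 0.2664, 0.0805]
ee_rot: [[0.27, -0.963, 0.003], [-0.963, -0.27, 0.003], [-0.002, -0.004, -1.0]]
wrist_force: [2.4, 4.3, -4.0]
gripper_width: 0.159
gripper_force: 30.0
```

servo_tool([
  [[1,0,0,0,0,0,0.1],[1,0,0,0,0,0,0.2],[1,0,0,0,0,0,0.28],[1,0,0,0,0,0,0.28],[1,0,0,0,0,0,0.28]],
])

```text
time_s: 7.4
tcp_pos: [0.4834, 0.2665, 0.0806]
ee_rot: [[-0.002, -1.0, 0.004], [-1.0, 0.002, 0.004], [-0.004, -0.004, -1.0]]
wrist_force: [4.1, 3.4, -5.3]
gripper_width: 0.153
gripper_force: 30.0
```

```bash
python3 -c "
from h import *
to(482,264,80,-90);print(r.sense()['moment'])"
```

```text
tcp [483. 266.  81.] yaw -90.1 tilt 0.005 F [ 4.1  3.4 -5.3] w 13.3 mm gf 30 t 7.4 j6 -46
 shift [2.5 1.4 0.5] az -0.002
[ 1.09849866 -0.9372483   0.01046962]
```

servo_tool([
  [[0.5,0,0,0,0,0,0],[0.5,0,0,0,0,0,0],[0.5,0,0,0,0,0,0],[0.5,0,0,0,0,0,0],[0.5,0,0,0,0,0,0]],
])

```text
time_s: 7.9
tcp_pos: [0.4815, 0.2644, 0.0806]
ee_rot: [[-0.002, -1.0, -0.0], [-1.0, 0.002, -0.0], [0.0, 0.0, -1.0]]
wrist_force: [0.1, -0.8, 0.3]
gripper_width: 0.472
gripper_force: 0.0
```

servo_tool([
  [[0.3,0,0,-40,0,0,0],[0,0,0,-90,0,0,0],[0,0,0,-140,0,0,0],[0,0,0,-190,0,0,0],[0,0,0,-210,0,0,0]],
])

```text
time_s: 8.4
tcp_pos: [0.4832, 0.2653, 0.2968]
ee_rot: [[-0.001, -1.0, 0.008], [-1.0, 0.001, 0.006], [-0.006, -0.008, -1.0]]
wrist_force: [0.8, -0.4, 0.9]
gripper_width: 0.866
gripper_force: 0.0
```

servo_tool([
  [[0,45,0,0,0,0,0],[0,95,0,0,0,0,0],[0,140,0,0,0,0,0],[0,190,0,0,0,0,0],[0,240,0,0,0,0,0]],
])

```text
time_s: 8.9
tcp_pos: [0.4805, 0.0228, 0.2908]
ee_rot: [[-0.001, -1.0, 0.0], [-1.0, 0.001, 0.0], [-0.0, -0.0, -1.0]]
wrist_force: [1.3, -0.3, -0.8]
gripper_width: 0.998
gripper_force: 0.0
```

servo_tool([
  [[0,45,0,0,0,0,0.14],[0,95,0,0,0,0,0.28],[0,140,0,0,0,0,0.42],[0,190,0,0,0,0,0.56],[0,240,0,0,0,0,0.7]],
])

```text
time_s: 9.4
tcp_pos: [0.4801, -0.2173, 0.2908]
ee_rot: [[-0.65, -0.76, 0.001], [-0.76, 0.65, 0.0], [-0.0, -0.0, -1.0]]
wrist_force: [1.2, 0.4, 0.1]
gripper_width: 1.002
gripper_force: 0.0
```

servo_tool([
  [[0,0,0,0,0,0,0.14],[0,0,0,0,0,0,0.28],[0,0,0,0,0,0,0.42],[0,0,0,0,0,0,0.56],[0,0,0,0,0,0,0.7]],
])

```text
time_s: 9.9
tcp_pos: [0.4804, -0.2155, 0.2905]
ee_rot: [[-0.987, -0.162, -0.0], [-0.162, 0.987, 0.0], [0.0, 0.0, -1.0]]
wrist_force: [0.3, -0.9, -0.3]
gripper_width: 0.998
gripper_force: 0.0
```

```bash
python3 - <<'E'
from h import *
c=shot('top'); blocks(c,roi=(322,155,412,245))
h=cv2.cvtColor(c['pixels'],cv2.COLOR_RGB2HSV)
for n in ('top','scene'):
    c=shot(n); h=cv2.cvtColor(c['pixels'],cv2.COLOR_RGB2HSV)
    u0,v0=(178,205) if n=='top' else (369,172)
    m=np.zeros(h.shape[:2],np.uint8); cv2.circle(m,(u0,v0),24,1,-1); m=(m*(h[...,2]>(70 if n=='top' else 85))*(h[...,1]<45)).astype(np.uint8)
    for q in cv2.findContours(m,cv2.RETR_EXTERNAL,cv2.CHAIN_APPROX_NONE)[0]:
        if 6<=len(q)<45:
            for z in (.05,.098):
                w=np.array([ray(c,*p,z)[:2] for p in q[:,0].astype(float)],np.float32)*1000
                vx,vy,x,y=cv2.fitLine(w,cv2.DIST_L2,0,.01,.01).ravel(); print(n,z,len(q),q[:,0].mean(0).round(),w.min(0),w.max(0),'slope',np.arctan2(vx,vy))
b=cv2.convertScaleAbs(cv2.cvtColor(shot('top')['pixels'][170:240,112:212],cv2.COLOR_RGB2BGR),alpha=2)
cv2.imwrite('pics/dial2.png',cv2.resize(b,None,fx=6,fy=6,interpolation=cv2.INTER_CUBIC))
to(559,-412,200,168)
E
```

```text
block xy mm 559 -412  size 85 x 35  long-axis yaw -12 deg  px [389. 181.]
scene 0.05 26 [358. 154.] [375.99652 275.67438] [383.76602 324.59808] slope 3.1202912
scene 0.098 26 [358. 154.] [411.67133 244.9941 ] [419.06396 291.54492] slope 3.1202927
scene 0.05 8 [368. 151.] [378.5272  333.29346] [390.2562  345.12717] slope 2.4800365
scene 0.098 8 [368. 151.] [414.07922 299.81854] [425.23935 311.07828] slope 2.4799125
tcp [ 481. -215.  291.] yaw -170.2 tilt 0.000 F [ 0.1  0.2 -0.1] w 87.0 mm gf 0 t 10.1 j6 -74
 shift [ -43.7 -207.1   90.5] az 0.381
```

View pics/dial2.png

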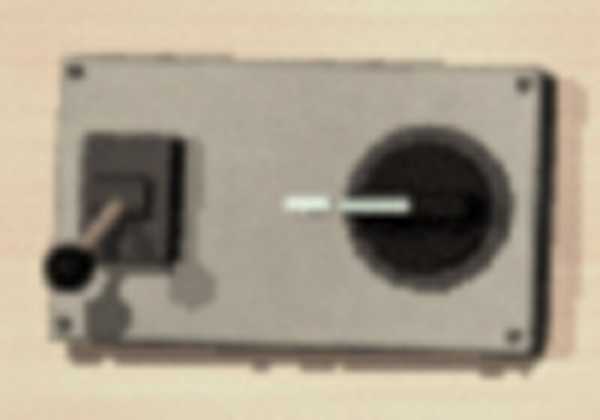

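The pointer at (375,206) in the crop lines up with the index mark at (305,204), so the dial is done. Next is end a.

servo_tool([
  [[0,-10,-45,20,0,0,0.1],[0,-20,-92,40,0,0,0.2],[0,-30,-140,60,0,0,0.3],[0,-40,-185,80,0,0,0.38],[0,-44,-207,90,0,0,0.38]],
])

```text
time_s: 10.6
tcp_pos: [0.5589, -0.4145, 0.1975]
ee_rot: [[-0.978, 0.21, -0.003], [0.21, 0.978, 0.001], [0.003, 0.001, -1.0]]
wrist_force: [0.5, -0.1, -0.4]
gripper_width: 0.998
gripper_force: 0.0
```

servo_tool([
  [[0,0,0,0,0,0,0],[0,0,0,30,0,0,0],[0,0,0,60,0,0,0],[0,0,0,90,0,0,0],[0,0,0,90,0,0,0]],
])

```text
time_s: 11.1
tcp_pos: [0.5562, -0.4098, 0.1062]
ee_rot: [[-0.978, 0.208, -0.008], [0.208, 0.978, 0.005], [0.009, 0.003, -1.0]]
wrist_force: [-0.7, 0.4, 0.6]
gripper_width: 0.999
gripper_force: 0.0
```

```bash
python3 - <<'E'
from h import *
to(559,-412,38,168)
shot('scene','g1.png')
b=cv2.imread('pics/g1.png')[180:330,80:260]
cv2.imwrite('pics/g1.png',cv2.resize(cv2.convertScaleAbs(b,alpha=1.8),None,fx=4,fy=4,interpolation=cv2.INTER_CUBIC))
E
```

```text
tcp [ 556. -410.  106.] yaw 168.0 tilt 0.010 F [-0.7  0.4  0.6] w 86.9 mm gf 0 t 11.1 j6 -79
 shift [-3.9 -1.8 68.1] az -0.000
```

View pics/g1.png

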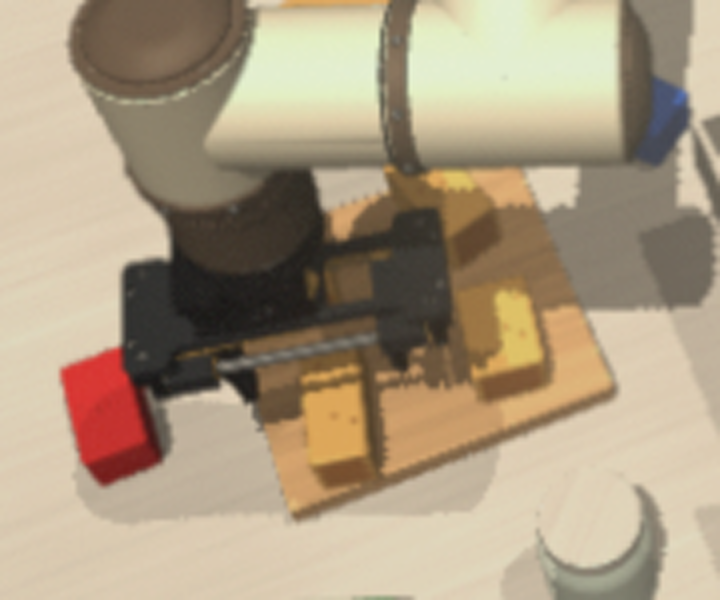

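Fingers straddle end a, at crop (335,415), with clearance on both sides.

servo_tool([
  [[0,-1,0,25,0,0,0],[0,-1,0,50,0,0,0],[0,-1,0,69,0,0,0],[0,-1,0,69,0,0,0],[1,-1,0,69,0,0,0]],
])

```text
time_s: 11.65
tcp_pos: [0.5611, -0.4128, 0.044]
ee_rot: [[-0.978, 0.208, 0.003], [0.208, 0.978, -0.002], [-0.003, -0.001, -1.0]]
wrist_force: [-0.1, -0.7, 0.3]
gripper_width: 0.961
gripper_force: 0.0
```

servo_tool([
  [[1,0,0,0,0,0,0],[1,0,0,0,0,0,0],[1,0,0,0,0,0,0],[1,0,0,0,0,0,0],[1,0,0,0,0,0,0]],
])

```text
time_s: 12.15
tcp_pos: [0.5599, -0.4124, 0.0418]
ee_rot: [[-0.978, 0.21, 0.0], [0.21, 0.978, -0.0], [-0.0, -0.0, -1.0]]
wrist_force: [0.0, 0.2, -0.3]
gripper_width: 0.54
gripper_force: 0.0
```

servo_tool([
  [[1,0,0,0,0,0,0],[1,0,0,0,0,0,0],[1,0,0,0,0,0,0],[1,0,0,-10,0,0,0],[1,0,0,-20,0,0,0]],
])

```text
time_s: 12.65
tcp_pos: [0.5594, -0.412, 0.0614]
ee_rot: [[-0.978, 0.21, -0.001], [0.21, 0.978, 0.001], [0.002, 0.0, -1.0]]
wrist_force: [-0.5, -0.8, -1.7]
gripper_width: 0.457
gripper_force: 30.0
```

servo_tool([
  [[1,0,0,-45,0,0,0],[1,0,0,-90,0,0,0],[1,0,0,-135,0,0,0],[1,0,0,-180,0,0,0],[1,0,0,-180,0,0,0]],
])

```text
time_s: 13.15
tcp_pos: [0.5626, -0.4145, 0.2521]
ee_rot: [[-0.978, 0.209, 0.015], [0.209, 0.978, -0.01], [-0.016, -0.006, -1.0]]
wrist_force: [-0.3, -0.6, -0.8]
gripper_width: 0.455
gripper_force: 30.0
```

```bash
python3 - <<'E'
from h import *
to(650,55,230,180)
E
```

```text
tcp [ 563. -415.  252.] yaw 168.0 tilt 0.018 F [-0.3 -0.6 -0.8] w 39.6 mm gf 30 t 13.2 j6 -79
 shift [ 12.8 477.5  18.8] az -0.210
```

servo_tool([
  [[1,0,40,0,0,0,0],[1,0,85,0,0,0,0],[1,0,135,0,0,0,0],[1,0,185,0,0,0,0],[1,0,233,0,0,0,0]],
])

```text
time_s: 13.65
tcp_pos: [0.6085, -0.1824, 0.2419]
ee_rot: [[-0.978, 0.21, 0.0], [0.21, 0.978, 0.0], [-0.0, 0.0, -1.0]]
wrist_force: [0.0, 0.2, -1.8]
gripper_width: 0.457
gripper_force: 30.0
```

servo_tool([
  [[1,1,48,0,0,0,-0.05],[1,2,96,0,0,0,-0.1],[1,3,144,0,0,0,-0.15],[1,4,192,0,0,0,-0.21],[1,4,233,0,0,0,-0.21]],
])

```text
time_s: 14.15
tcp_pos: [0.6534, 0.0468, 0.2419]
ee_rot: [[-1.0, -0.001, 0.0], [-0.001, 1.0, 0.001], [-0.0, 0.001, -1.0]]
wrist_force: [1.0, 0.6, -2.0]
gripper_width: 0.458
gripper_force: 30.0
```

servo_tool([
  [[1,0,0,0,0,0,0],[1,0,0,15,0,0,0],[1,0,0,40,0,0,0],[1,0,0,60,0,0,0],[1,0,0,60,0,0,0]],
])

```text
time_s: 14.65
tcp_pos: [0.6511, 0.0434, 0.1781]
ee_rot: [[-1.0, 0.002, -0.008], [0.002, 1.0, -0.001], [0.008, -0.001, -1.0]]
wrist_force: [0.3, 0.1, -2.0]
gripper_width: 0.457
gripper_force: 30.0
```

```bash
python3 - <<'E'
from h import *
to(652,45,113,180)
c=shot('scene','p1.png')
b=cv2.imread('pics/p1.png')[150:400,230:450]
cv2.imwrite('pics/p1.png',cv2.resize(cv2.convertScaleAbs(b,alpha=1.8),None,fx=2.4,fy=2.4,interpolation=cv2.INTER_CUBIC))
E
```

```text
tcp [651.  43. 178.] yaw 179.9 tilt 0.008 F [ 0.3  0.1 -2. ] w 39.8 mm gf 30 t 14.7 j6 -108
 shift [-1.3  1.6 65.1] az -0.002
```

View pics/p1.png

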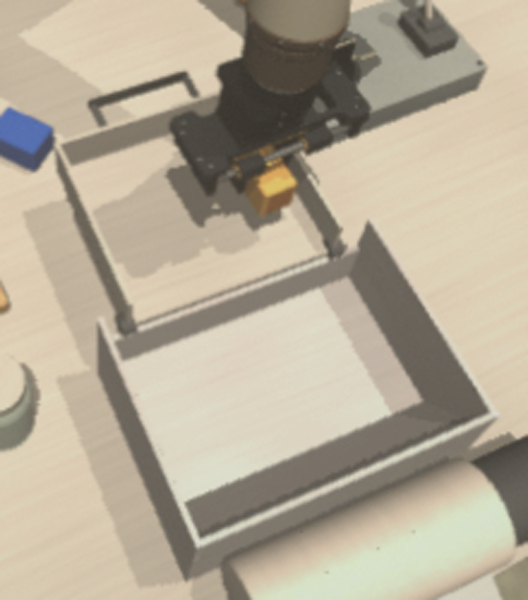

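The block hangs above the tray at crop (270,190). The hinge line runs (130,325)–(335,250) and the handle (92,105)–(187,75). I'll cast rays on these before lowering.

```bash
python3 - <<'E'
from h import *
c=shot('scene')
for u,v,z in((284.2,285.4,.09),(369.6,254.2,.09),(267.5,193.8,.12),(308,181,.12),(255.5,211,.14),(295,190,.14)): print(ray(c,u,v,z).round(3))
E
```

```text
[ 0.719 -0.139  0.09 ]
[0.735 0.107 0.09 ]
[ 0.456 -0.064  0.12 ]
[0.463 0.063 0.12 ]
[ 0.51  -0.125  0.14 ]
[0.491 0.005 0.14 ]
```

servo_tool([
  [[1,0,0,20,0,0,0],[1,0,0,40,0,0,0],[1,0,0,62,0,0,0],[1,0,0,66,0,0,0],[1,0,0,66,0,0,0]],
])

```text
time_s: 15.25
tcp_pos: [0.6541, 0.044, 0.1164]
ee_rot: [[-1.0, 0.001, 0.001], [0.001, 1.0, -0.0], [-0.001, -0.0, -1.0]]
wrist_force: [-0.5, -0.5, -1.1]
gripper_width: 0.456
gripper_force: 30.0
```

servo_tool([
  [[1,0,0,0,0,0,0],[0.3,0,0,0,0,0,0],[0.3,0,0,0,0,0,0],[0.3,0,0,0,0,0,0],[0.3,0,0,0,0,0,0]],
])

```text
time_s: 15.75
tcp_pos: [0.6539, 0.0442, 0.1162]
ee_rot: [[-1.0, 0.001, 0.001], [0.001, 1.0, 0.0], [-0.001, 0.0, -1.0]]
wrist_force: [0.7, -0.2, -0.0]
gripper_width: 0.679
gripper_force: 0.0
```

servo_tool([
  [[0.3,0,0,-30,0,0,0],[0.3,0,0,-80,0,0,0],[0,0,0,-120,0,0,0],[0,0,0,-130,0,0,0],[0,0,0,-130,0,0,0]],
])

```text
time_s: 16.25
tcp_pos: [0.6545, 0.0444, 0.2483]
ee_rot: [[-1.0, 0.001, 0.005], [0.001, 1.0, 0.001], [-0.005, 0.001, -1.0]]
wrist_force: [-0.2, 0.4, -0.7]
gripper_width: 0.89
gripper_force: 0.0
```

servo_tool([
  [[0,0,-45,0,0,0,0],[0,0,-90,0,0,0,0],[0,0,-140,0,0,0,0],[0,0,-190,0,0,0,0],[0,0,-220,0,0,0,0]],
])

```text
time_s: 16.75
tcp_pos: [0.6519, -0.1788, 0.2427]
ee_rot: [[-1.0, 0.004, -0.005], [0.004, 1.0, 0.0], [0.005, 0.0, -1.0]]
wrist_force: [-0.5, 0.2, 0.3]
gripper_width: 0.997
gripper_force: 0.0
```

```bash
python3 - <<'E'
from h import *
c=shot('top');print('top');b=blocks(c,roi=(322,155,412,245)); print('tray');blocks(c,.135,(210,100,318,205))
print('scene');blocks(shot('scene'),.067,(125,210,245,310))
to(552,-295,200,172)
E
```

```text
top
block xy mm 435 -406  size 72 x 42  long-axis yaw -0 deg  px [387. 220.]
block xy mm 429 -297  size 82 x 40  long-axis yaw 16 deg  px [353. 222.]
block xy mm 551 -294  size 62 x 45  long-axis yaw -8 deg  px [352. 185.]
tray
scene
block xy mm 545 -296  size 44 x 42  long-axis yaw -8 deg  px [203. 258.]
block xy mm 439 -410  size 73 x 37  long-axis yaw -5 deg  px [152. 243.]
block xy mm 428 -299  size 78 x 37  long-axis yaw 18 deg  px [188. 225.]
tcp [ 652. -180.  242.] yaw 179.6 tilt 0.005 F [ 0.4  0.2 -0.2] w 87.1 mm gf 0 t 16.9 j6 -89
 shift [  98.8 -116.    42.9] az 0.133
```

servo_tool([
  [[0,30,-36,0,0,0,0.05],[0,60,-72,20,0,0,0.1],[0,99,-116,43,0,0,0.135],[0,99,-116,43,0,0,0.135],[0,99,-116,43,0,0,0.135]],
])

```text
time_s: 17.35
tcp_pos: [0.5519, -0.2921, 0.2002]
ee_rot: [[-0.99, 0.138, -0.005], [0.138, 0.99, 0.002], [0.005, 0.001, -1.0]]
wrist_force: [0.9, -0.3, 0.5]
gripper_width: 1.0
gripper_force: 0.0
```

servo_tool([
  [[0,0,0,40,0,0,0],[0,0,0,80,0,0,0],[0,0,0,120,0,0,0],[0,0,0,155,0,0,0],[0,0,0,158,0,0,0]],
])

```text
time_s: 17.85
tcp_pos: [0.552, -0.2891, 0.0394]
ee_rot: [[-0.991, 0.135, -0.01], [0.135, 0.991, 0.003], [0.01, 0.002, -1.0]]
wrist_force: [-0.3, -0.2, -0.2]
gripper_width: 0.999
gripper_force: 0.0
```

servo_tool([
  [[0.2,0,0,0,0,0,0],[1,0,0,0,0,0,0],[1,0,0,0,0,0,0],[1,0,0,0,0,0,0],[1,0,0,0,0,0,0]],
])

```text
time_s: 18.35
tcp_pos: [0.5548, -0.292, 0.0458]
ee_rot: [[-0.991, 0.136, 0.002], [0.136, 0.991, -0.001], [-0.002, -0.0, -1.0]]
wrist_force: [1.0, -1.1, 0.8]
gripper_width: 0.629
gripper_force: 0.4
```

servo_tool([
  [[1,0,0,0,0,0,0],[1,0,0,0,0,0,0],[1,0,0,0,0,0,0],[1,0,0,-10,0,0,0],[1,0,0,-20,0,0,0]],
])

```text
time_s: 18.85
tcp_pos: [0.5535, -0.2914, 0.0643]
ee_rot: [[-0.991, 0.136, -0.002], [0.136, 0.991, 0.001], [0.002, 0.001, -1.0]]
wrist_force: [0.8, -0.2, -2.2]
gripper_width: 0.567
gripper_force: 30.0
```

servo_tool([
  [[1,0,0,-45,0,0,0],[1,0,0,-90,0,0,0],[1,0,0,-135,0,0,0],[1,0,0,-180,0,0,0],[1,0,0,-180,0,0,0]],
])

```text
time_s: 19.35
tcp_pos: [0.5573, -0.2932, 0.2535]
ee_rot: [[-0.991, 0.135, 0.015], [0.135, 0.991, -0.006], [-0.015, -0.004, -1.0]]
wrist_force: [-0.2, 0.5, -1.2]
gripper_width: 0.575
gripper_force: 30.0
```

```bash
python3 - <<'E'
from h import *
to(655,-60,240,180)
print('tray');blocks(shot('top'),.135,(210,100,318,205))
E
```

```text
tcp [ 557. -293.  254.] yaw 172.3 tilt 0.016 F [-0.2  0.5 -1.2] w 50.0 mm gf 30 t 19.4 j6 -85
 shift [-65.2 244.3  13.5] az -0.135
tray
block xy mm 654 44  size 85 x 34  long-axis yaw 0 deg  px [247. 150.]
```

servo_tool([
  [[1,-13,47,0,0,0,0],[1,-26,94,0,0,0,-0.04],[1,-39,140,0,0,0,-0.08],[1,-54,190,0,0,0,-0.135],[1,-68,243,0,0,0,-0.135]],
])

```text
time_s: 19.9
tcp_pos: [0.6515, -0.0648, 0.2429]
ee_rot: [[-1.0, 0.001, -0.003], [0.001, 1.0, 0.0], [0.003, 0.0, -1.0]]
wrist_force: [1.4, -0.7, -0.6]
gripper_width: 0.569
gripper_force: 30.0
```

servo_tool([
  [[1,0,0,0,0,0,0],[1,0,0,0,0,0,0],[1,0,0,35,0,0,0],[1,0,0,75,0,0,0],[1,0,0,100,0,0,0]],
])

```text
time_s: 20.4
tcp_pos: [0.6491, -0.0681, 0.1409]
ee_rot: [[-1.0, 0.004, -0.006], [0.004, 1.0, 0.0], [0.006, 0.0, -1.0]]
wrist_force: [-0.1, -0.1, -1.6]
gripper_width: 0.57
gripper_force: 30.0
```

```bash
python3 - <<'E'
from h import *
to(655,-60,116,180)
E
```

```text
tcp [649. -68. 141.] yaw 179.8 tilt 0.006 F [-0.1 -0.1 -1.6] w 49.6 mm gf 30 t 20.4 j6 -98
 shift [-6.   8.2 24.9] az -0.004
```

servo_tool([
  [[1,-2,4,10,0,0,0],[1,-2,4,20,0,0,0],[1,-2,4,24,0,0,0],[1,-2,4,25,0,0,0],[1,-2,4,25,0,0,0]],
])

```text
time_s: 20.9
tcp_pos: [0.6544, -0.0628, 0.1207]
ee_rot: [[-1.0, 0.001, 0.002], [0.001, 1.0, 0.0], [-0.002, 0.0, -1.0]]
wrist_force: [0.3, 0.6, -1.0]
gripper_width: 0.574
gripper_force: 30.0
```

servo_tool([
  [[0.2,0,0,0,0,0,0],[0.2,0,0,0,0,0,0],[0.2,0,0,0,0,0,0],[0.2,0,0,0,0,0,0],[0.2,0,0,0,0,0,0]],
])

```text
time_s: 21.4
tcp_pos: [0.6539, -0.0626, 0.1197]
ee_rot: [[-1.0, 0.001, 0.0], [0.001, 1.0, 0.0], [-0.0, 0.0, -1.0]]
wrist_force: [-0.5, -0.0, 0.1]
gripper_width: 0.792
gripper_force: 0.0
```

servo_tool([
  [[0.2,0,0,-30,0,0,0],[0.2,0,0,-80,0,0,0],[0,0,0,-120,0,0,0],[0,0,0,-130,0,0,0],[0,0,0,-130,0,0,0]],
])

```text
time_s: 21.9
tcp_pos: [0.6547, -0.0626, 0.2522]
ee_rot: [[-1.0, 0.001, 0.005], [0.001, 1.0, 0.001], [-0.005, 0.001, -1.0]]
wrist_force: [-0.3, -0.5, -0.5]
gripper_width: 0.965
gripper_force: 0.0
```

servo_tool([
  [[0,25,-36,0,0,0,0],[0,52,-75,0,0,0,0],[0,80,-115,0,0,0,0],[0,105,-150,0,0,0,0],[0,105,-150,0,0,0,0]],
])

```text
time_s: 22.4
tcp_pos: [0.5447, -0.2155, 0.2476]
ee_rot: [[-1.0, 0.006, -0.005], [0.006, 1.0, 0.001], [0.005, 0.001, -1.0]]
wrist_force: [0.8, 0.8, 0.3]
gripper_width: 0.997
gripper_force: 0.0
```

```bash
python3 - <<'E'
from h import *
c=shot('top');print('top');b=blocks(c,roi=(322,155,412,245)); print('tray');blocks(c,.135,(210,100,318,205))
print('scene');blocks(shot('scene'),.067,(125,210,245,310))
to(436,-407,200,178)
E
```

```text
top
block xy mm 429 -297  size 81 x 40  long-axis yaw 17 deg  px [353. 222.]
block xy mm 435 -406  size 72 x 42  long-axis yaw -0 deg  px [387. 221.]
tray
scene
block xy mm 439 -410  size 73 x 37  long-axis yaw -4 deg  px [151. 242.]
block xy mm 427 -299  size 77 x 37  long-axis yaw 16 deg  px [189. 225.]
tcp [ 547. -213.  248.] yaw 179.8 tilt 0.003 F [0.1 0.6 0.5] w 87.1 mm gf 0 t 22.5 j6 -85
 shift [ 110.6 -194.3   48. ] az 0.032
```

servo_tool([
  [[0,28,-48,10,0,0,0.03],[0,55,-96,20,0,0,0.03],[0,83,-145,35,0,0,0.03],[0,110,-193,48,0,0,0.03],[0,110,-193,48,0,0,0.03]],
])

```text
time_s: 23.0
tcp_pos: [0.437, -0.4064, 0.1989]
ee_rot: [[-0.999, 0.032, -0.003], [0.032, 0.999, 0.002], [0.003, 0.002, -1.0]]
wrist_force: [0.5, -0.8, 0.0]
gripper_width: 0.998
gripper_force: 0.0
```

servo_tool([
  [[0,0,0,20,0,0,0],[0,0,0,65,0,0,0],[0,0,0,110,0,0,0],[0,0,0,157,0,0,0],[0,0,0,158,0,0,0]],
])

```text
time_s: 23.5
tcp_pos: [0.4361, -0.4026, 0.037]
ee_rot: [[-0.999, 0.03, -0.011], [0.03, 1.0, 0.006], [0.011, 0.006, -1.0]]
wrist_force: [-0.7, 0.8, -0.2]
gripper_width: 0.998
gripper_force: 0.0
```

servo_tool([
  [[0.2,0,0,0,0,0,0],[1,0,0,0,0,0,0],[1,0,0,0,0,0,0],[1,0,0,0,0,0,0],[1,0,0,0,0,0,0]],
])

```text
time_s: 24.0
tcp_pos: [0.4389, -0.4056, 0.0449]
ee_rot: [[-1.0, 0.031, 0.002], [0.031, 1.0, -0.001], [-0.002, -0.001, -1.0]]
wrist_force: [0.2, 0.0, 0.5]
gripper_width: 0.629
gripper_force: 0.0
```

servo_tool([
  [[1,0,0,0,0,0,0],[1,0,0,0,0,0,0],[1,0,0,0,0,0,0],[1,0,0,-10,0,0,0],[1,0,0,-20,0,0,0]],
])

```text
time_s: 24.5
tcp_pos: [0.4378, -0.405, 0.0634]
ee_rot: [[-1.0, 0.032, -0.002], [0.032, 1.0, 0.001], [0.002, 0.001, -1.0]]
wrist_force: [-0.2, -1.2, -1.7]
gripper_width: 0.526
gripper_force: 29.9
```

servo_tool([
  [[1,0,0,-45,0,0,0],[1,0,0,-90,0,0,0],[1,0,0,-135,0,0,0],[1,0,0,-180,0,0,0],[1,0,0,-180,0,0,0]],
])

```text
time_s: 25.0
tcp_pos: [0.4411, -0.4077, 0.2523]
ee_rot: [[-0.999, 0.03, 0.013], [0.03, 1.0, -0.01], [-0.013, -0.009, -1.0]]
wrist_force: [0.7, -0.6, -1.4]
gripper_width: 0.527
gripper_force: 29.9
```

```bash
python3 - <<'E'
from h import *
to(560,-60,240,180)
print('tray');blocks(shot('top'),.135,(210,100,318,205))
E
```

```text
tcp [ 441. -408.  252.] yaw 178.3 tilt 0.016 F [ 0.7 -0.6 -1.4] w 45.9 mm gf 30 t 25.0 j6 -65
 shift [-108.2  351.2   10.4] az -0.030
tray
block xy mm 652 -64  size 63 x 44  long-axis yaw 0 deg  px [282. 150.]
block xy mm 654 44  size 85 x 34  long-axis yaw 0 deg  px [247. 150.]
```

servo_tool([
  [[1,-13,40,0,0,0,0],[1,-27,85,0,0,0,0],[1,-41,130,0,0,0,0],[1,-55,173,0,0,0,0],[1,-55,173,0,0,0,0]],
])

```text
time_s: 25.55
tcp_pos: [0.4994, -0.2297, 0.2422]
ee_rot: [[-1.0, 0.026, -0.002], [0.026, 1.0, 0.002], [0.002, 0.002, -1.0]]
wrist_force: [0.5, -0.5, -1.4]
gripper_width: 0.523
gripper_force: 29.9
```

servo_tool([
  [[1,-13,40,0,0,0,-0.03],[1,-27,85,0,0,0,-0.03],[1,-41,130,0,0,0,-0.03],[1,-56,174,0,0,0,-0.03],[1,-56,174,0,0,0,-0.03]],
])

```text
time_s: 26.05
tcp_pos: [0.5611, -0.0581, 0.242]
ee_rot: [[-1.0, -0.004, -0.002], [-0.004, 1.0, 0.001], [0.002, 0.001, -1.0]]
wrist_force: [0.1, -0.5, -3.1]
gripper_width: 0.53
gripper_force: 29.9
```

servo_tool([
  [[1,0,0,0,0,0,0],[1,0,0,35,0,0,0],[1,0,0,75,0,0,0],[1,0,0,100,0,0,0],[1,0,0,100,0,0,0]],
])

```text
time_s: 26.55
tcp_pos: [0.5563, -0.0638, 0.1391]
ee_rot: [[-1.0, 0.004, -0.011], [0.004, 1.0, -0.001], [0.011, -0.001, -1.0]]
wrist_force: [-0.7, -0.4, -1.9]
gripper_width: 0.521
gripper_force: 29.9
```

```bash
python3 - <<'E'
from h import *
to(558,-60,118,180)
E
```

```text
tcp [556. -64. 139.] yaw 179.8 tilt 0.011 F [-0.7 -0.4 -1.9] w 45.3 mm gf 30 t 26.6 j6 -100
 shift [-1.9  3.8 21.1] az -0.004
```

servo_tool([
  [[1,0,0,10,0,0,0],[1,0,0,20,0,0,0],[1,0,0,27,0,0,0],[1,0,0,27,0,0,0],[1,0,0,27,0,0,0]],
])

```text
time_s: 27.05
tcp_pos: [0.5605, -0.0621, 0.1169]
ee_rot: [[-1.0, 0.001, 0.001], [0.001, 1.0, -0.0], [-0.001, -0.0, -1.0]]
wrist_force: [-0.3, 0.8, -1.0]
gripper_width: 0.533
gripper_force: 29.9
```

servo_tool([
  [[0.22,0,0,0,0,0,0],[0.22,0,0,0,0,0,0],[0.22,0,0,0,0,0,0],[0.22,0,0,0,0,0,0],[0.22,0,0,0,0,0,0]],
])

```text
time_s: 27.55
tcp_pos: [0.5603, -0.062, 0.1167]
ee_rot: [[-1.0, 0.001, 0.0], [0.001, 1.0, 0.0], [-0.0, 0.0, -1.0]]
wrist_force: [-0.7, 0.3, -0.0]
gripper_width: 0.768
gripper_force: 0.0
```

servo_tool([
  [[0.22,0,0,-30,0,0,0],[0.22,0,0,-80,0,0,0],[0,0,0,-120,0,0,0],[0,0,0,-130,0,0,0],[0,0,0,-130,0,0,0]],
])

```text
time_s: 28.05
tcp_pos: [0.5611, -0.0619, 0.2487]
ee_rot: [[-1.0, 0.001, 0.005], [0.001, 1.0, 0.001], [-0.005, 0.001, -1.0]]
wrist_force: [0.8, -0.1, -0.7]
gripper_width: 0.954
gripper_force: 0.0
```

servo_tool([
  [[0,20,-36,0,0,0,-0.05],[0,42,-75,0,0,0,-0.1],[0,64,-115,0,0,0,-0.2],[0,85,-155,0,0,0,-0.29],[0,85,-155,0,0,0,-0.29]],
])

```text
time_s: 28.55
tcp_pos: [0.4714, -0.2198, 0.2443]
ee_rot: [[-0.96, -0.281, -0.005], [-0.281, 0.96, 0.001], [0.005, 0.002, -1.0]]
wrist_force: [-0.6, -0.4, -0.1]
gripper_width: 1.001
gripper_force: 0.0
```

```bash
python3 - <<'E'
from h import *
c=shot('top');print('top');b=blocks(c,roi=(322,155,412,245)); print('tray');blocks(c,.135,(210,100,318,205))
print('scene');blocks(shot('scene'),.067,(125,210,245,310))
to(429,-297,200,197)
E
```

```text
top
tray
block xy mm 652 -64  size 63 x 44  long-axis yaw 0 deg  px [282. 150.]
block xy mm 654 44  size 85 x 34  long-axis yaw 0 deg  px [248. 150.]
scene
tcp [ 474. -218.  245.] yaw -163.6 tilt 0.004 F [-0.2  0.3  0.3] w 86.7 mm gf 0 t 28.6 j6 -67
 shift [ 65.1 -63.8  44.7] az -0.011
```

```bash
python3 - <<'E'
from h import *
a=shot('top')['pixels'][150:250,315:425]; b=shot('scene')['pixels'][190:310,120:250]
a=cv2.resize(a,(396,360));b=cv2.resize(b,(390,360))
cv2.imwrite('pics/q.png',cv2.convertScaleAbs(cv2.cvtColor(np.hstack([a,b]),cv2.COLOR_RGB2BGR),alpha=1.8))
E
```

```text
(no output)
```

View pics/q.png

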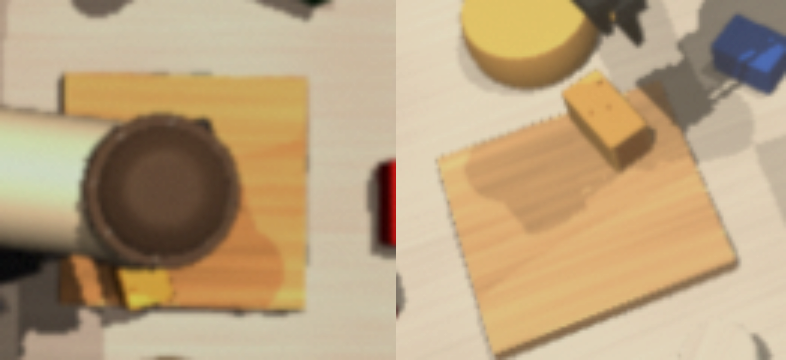

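Block d is still at the board's near-left corner: scene crop (608,115), full picture about (191,226), the same as before. The arm hides it in the top view, so I proceed.

servo_tool([
  [[0,20,-20,10,0,0,0],[0,40,-40,25,0,0,0],[0,65,-63,45,0,0,-0.01],[0,65,-63,45,0,0,-0.01],[0,65,-63,45,0,0,-0.01]],
])

```text
time_s: 29.25
tcp_pos: [0.4309, -0.2953, 0.2007]
ee_rot: [[-0.956, -0.295, -0.002], [-0.295, 0.956, 0.001], [0.001, 0.001, -1.0]]
wrist_force: [-0.2, 0.1, 1.5]
gripper_width: 1.001
gripper_force: 0.0
```

servo_tool([
  [[0,0,0,40,0,0,0],[0,0,0,80,0,0,0],[0,0,0,120,0,0,0],[0,0,0,155,0,0,0],[0,0,0,157,0,0,0]],
])

```text
time_s: 29.75
tcp_pos: [0.429, -0.2936, 0.041]
ee_rot: [[-0.955, -0.296, -0.008], [-0.296, 0.955, 0.003], [0.007, 0.005, -1.0]]
wrist_force: [-0.3, 0.9, -0.7]
gripper_width: 0.997
gripper_force: 0.0
```

servo_tool([
  [[0.2,0,0,0,0,0,0],[1,0,0,0,0,0,0],[1,0,0,0,0,0,0],[1,0,0,0,0,0,0],[1,0,0,0,0,0,0]],
])

```text
time_s: 30.25
tcp_pos: [0.4312, -0.296, 0.0456]
ee_rot: [[-0.956, -0.294, 0.002], [-0.294, 0.956, -0.001], [-0.002, -0.001, -1.0]]
wrist_force: [-1.0, -0.0, -1.0]
gripper_width: 0.631
gripper_force: 0.0
```

servo_tool([
  [[1,0,0,0,0,0,0],[1,0,0,0,0,0,0],[1,0,0,0,0,0,0],[1,0,0,-10,0,0,0],[1,0,0,-20,0,0,0]],
])

```text
time_s: 30.75
tcp_pos: [0.4302, -0.2957, 0.0647]
ee_rot: [[-0.956, -0.294, -0.001], [-0.294, 0.956, 0.001], [0.001, 0.001, -1.0]]
wrist_force: [-0.6, 0.6, -1.5]
gripper_width: 0.5
gripper_force: 29.9
```

servo_tool([
  [[1,0,0,-45,0,0,0],[1,0,0,-90,0,0,0],[1,0,0,-135,0,0,0],[1,0,0,-180,0,0,0],[1,0,0,-180,0,0,0]],
])

```text
time_s: 31.25
tcp_pos: [0.4338, -0.2976, 0.2527]
ee_rot: [[-0.955, -0.295, 0.014], [-0.296, 0.955, -0.007], [-0.012, -0.011, -1.0]]
wrist_force: [0.6, -0.4, -1.7]
gripper_width: 0.505
gripper_force: 29.9
```

```bash
python3 - <<'E'
from h import *
to(555,45,240,180)
print('tray');blocks(shot('top'),.135,(210,100,318,205))
E
```

```text
tcp [ 434. -298.  253.] yaw -162.8 tilt 0.016 F [ 0.6 -0.4 -1.7] w 43.9 mm gf 30 t 31.2 j6 -56
 shift [-216.8  291.6   12.1] az 0.300
tray
block xy mm 557 -62  size 72 x 40  long-axis yaw 0 deg  px [281. 180.]
block xy mm 652 -64  size 63 x 44  long-axis yaw 0 deg  px [282. 150.]
block xy mm 654 44  size 85 x 34  long-axis yaw 0 deg  px [247. 150.]
```

servo_tool([
  [[1,-26,34,0,0,0,0],[1,-54,70,0,0,0,0],[1,-82,108,0,0,0,0],[1,-110,144,0,0,0,0],[1,-110,144,0,0,0,0]],
])

```text
time_s: 31.8
tcp_pos: [0.494, -0.1218, 0.2431]
ee_rot: [[-0.954, -0.3, -0.002], [-0.3, 0.954, 0.001], [0.002, 0.002, -1.0]]
wrist_force: [0.5, -0.8, -1.8]
gripper_width: 0.503
gripper_force: 29.9
```

servo_tool([
  [[1,-26,34,0,0,0,0.08],[1,-54,70,0,0,0,0.16],[1,-82,108,0,0,0,0.24],[1,-110,144,0,0,0,0.3],[1,-110,144,0,0,0,0.3]],
])

```text
time_s: 32.3
tcp_pos: [0.557, 0.0478, 0.2426]
ee_rot: [[-1.0, -0.002, -0.002], [-0.002, 1.0, 0.0], [0.002, 0.0, -1.0]]
wrist_force: [-0.6, -0.7, -1.2]
gripper_width: 0.503
gripper_force: 29.9
```

servo_tool([
  [[1,0,0,0,0,0,0],[1,0,0,35,0,0,0],[1,0,0,75,0,0,0],[1,0,0,95,0,0,0],[1,0,0,95,0,0,0]],
])

```text
time_s: 32.8
tcp_pos: [0.5554, 0.0423, 0.1477]
ee_rot: [[-1.0, 0.003, -0.003], [0.003, 1.0, -0.001], [0.003, -0.001, -1.0]]
wrist_force: [1.0, 0.6, -1.6]
gripper_width: 0.502
gripper_force: 30.0
```

```bash
python3 - <<'E'
from h import *
to(556,44,118,180)
E
```

```text
tcp [555.  42. 148.] yaw 179.8 tilt 0.003 F [ 1.   0.6 -1.6] w 43.7 mm gf 30 t 32.8 j6 -111
 shift [-0.6  1.7 29.7] az -0.003
```

servo_tool([
  [[1,0,0,10,0,0,0],[1,0,0,20,0,0,0],[1,0,0,31,0,0,0],[1,0,0,31,0,0,0],[1,0,0,31,0,0,0]],
])

```text
time_s: 33.3
tcp_pos: [0.5605, 0.043, 0.1238]
ee_rot: [[-1.0, 0.0, 0.012], [0.0, 1.0, 0.0], [-0.012, 0.0, -1.0]]
wrist_force: [2.3, -3.1, 13.4]
gripper_width: 0.505
gripper_force: 30.0
```

servo_tool([
  [[0.22,0,0,0,0,0,0],[0.22,0,0,0,0,0,0],[0.22,0,0,0,0,0,0],[0.22,0,0,0,0,0,0],[0.22,0,0,0,0,0,0]],
])

```text
time_s: 33.8
tcp_pos: [0.5558, 0.044, 0.1181]
ee_rot: [[-1.0, 0.001, -0.001], [0.001, 1.0, -0.0], [0.001, -0.0, -1.0]]
wrist_force: [0.0, 0.4, -0.1]
gripper_width: 0.769
gripper_force: 0.0
```

servo_tool([
  [[0.22,0,0,-30,0,0,0],[0.22,0,0,-80,0,0,0],[0,0,0,-130,0,0,0],[0,0,0,-150,0,0,0],[0,0,0,-150,0,0,0]],
])

```text
time_s: 34.3
tcp_pos: [0.5578, 0.0446, 0.2727]
ee_rot: [[-1.0, 0.001, 0.008], [0.001, 1.0, 0.002], [-0.008, 0.002, -1.0]]
wrist_force: [0.7, 0.1, 0.2]
gripper_width: 0.952
gripper_force: 0.0
```

servo_tool([
  [[0,25,-11,0,0,0,-0.14],[0,50,-22,0,0,0,-0.28],[0,75,-33,0,0,0,-0.42],[0,100,-44,0,0,0,-0.56],[0,100,-44,0,0,0,-0.7]],
])

```text
time_s: 34.8
tcp_pos: [0.4525, -0.0009, 0.2672]
ee_rot: [[-0.762, -0.647, -0.004], [-0.647, 0.762, -0.0], [0.003, 0.002, -1.0]]
wrist_force: [0.1, 0.5, 0.5]
gripper_width: 1.0
gripper_force: 0.0
```

servo_tool([
  [[0,0,0,0,0,0,-0.14],[0,0,0,0,0,0,-0.28],[0,0,0,0,0,0,-0.42],[0,0,0,0,0,0,-0.56],[0,0,0,0,0,0,-0.7]],
])

```text
time_s: 35.3
tcp_pos: [0.4552, 0.0002, 0.2668]
ee_rot: [[-0.166, -0.986, -0.003], [-0.986, 0.166, -0.001], [0.001, 0.003, -1.0]]
wrist_force: [0.4, 1.1, 1.1]
gripper_width: 1.002
gripper_force: 0.0
```

servo_tool([
  [[0,0,0,0,0,0,-0.1],[0,0,0,0,0,0,-0.17],[0,0,0,0,0,0,-0.17],[0,0,0,0,0,0,-0.17],[0,0,0,0,0,0,-0.17]],
])

```text
time_s: 35.8
tcp_pos: [0.4558, 0.0003, 0.268]
ee_rot: [[-0.003, -1.0, -0.001], [-1.0, 0.003, -0.0], [0.0, 0.001, -1.0]]
wrist_force: [0.2, -0.5, 0.7]
gripper_width: 1.0
gripper_force: 0.0
```

```bash
python3 - <<'E'
from h import *
to(458,0,112,-90)
c=shot('top');blocks(c,.135,(210,100,318,205));print('board');blocks(c,.067,(322,155,412,245))
c2=shot('scene');blocks(c2,.135,(240,180,380,290))
cv2.imwrite('pics/t.png',cv2.resize(cv2.convertScaleAbs(cv2.cvtColor(c2['pixels'][130:300,220:420],cv2.COLOR_RGB2BGR),alpha=1.8),None,fx=3.5,fy=3.5,interpolation=cv2.INTER_CUBIC))
E
```

```text
tcp [456.   0. 268.] yaw -90.2 tilt 0.001 F [ 0.2 -0.5  0.7] w 87.0 mm gf 0 t 35.8 j6 -21
 shift [  0.2  -2.4 156. ] az -0.003
block xy mm 560 -62  size 65 x 40  long-axis yaw 0 deg  px [281. 179.]
block xy mm 652 -64  size 63 x 44  long-axis yaw 0 deg  px [282. 150.]
block xy mm 654 44  size 85 x 34  long-axis yaw 0 deg  px [248. 150.]
board
block xy mm 654 -66  size 64 x 41  long-axis yaw 0 deg  px [300. 246.]
block xy mm 656 42  size 84 x 31  long-axis yaw -0 deg  px [336. 232.]
block xy mm 564 -65  size 63 x 37  long-axis yaw -3 deg  px [284. 219.]
block xy mm 560 51  size 100 x 35  long-axis yaw -13 deg  px [320. 203.]
```

View pics/t.png

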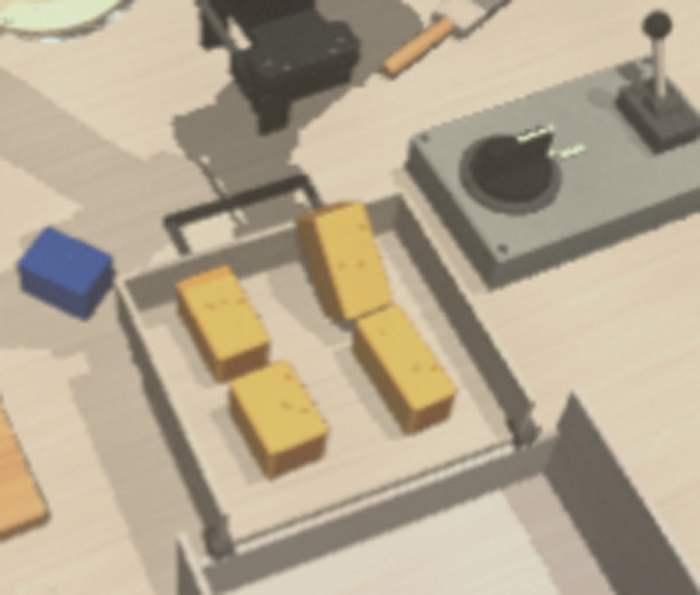

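All four ends are in the tray, at crop (222,320), (278,415), (405,368) and (345,260). Block d at (345,260) looks askew near the front wall, so I'll check its corners.

```bash
python3 - <<'E'
from h import *
c=shot('scene')
f=lambda u,v,z:(ray(c,220+u/3.5,130+v/3.5,z)*1000).round()
for n,P in(('d',((303,215),(360,203),(390,298),(347,320))),('wall',((122,283),(405,193)))):
    for p in P: print(n,f(*p,.14),f(*p,.16))
print('handle',f(168,222,.126),f(303,182,.126))
E
```

```text
d [509.  32. 140.] [522.  24. 160.]
d [517.  80. 140.] [531.  70. 160.]
d [609.  55. 140.] [620.  46. 160.]
d [613.  15. 140.] [624.   7. 160.]
wall [ 509. -126.  140.] [ 523. -131.  160.]
wall [524. 118. 140.] [537. 108. 160.]
handle [460. -64. 126.] [469.  55. 126.]
```

Handle centre comes out at about (463,−3). Block d's near end is propped on the tray's end wall, but its middle is well inside the tray, so tipping should free it. Next I lower onto the handle with the jaws half open.

servo_tool([
  [[0.42,2,-7,0,0,0,0.03],[0.42,2,-7,0,0,0,0.03],[0.42,2,-7,30,0,0,0.03],[0.42,2,-7,60,0,0,0.03],[0.42,2,-7,90,0,0,0.03]],
])

```text
time_s: 36.45
tcp_pos: [0.4633, -0.0017, 0.1778]
ee_rot: [[-0.032, -0.999, 0.001], [-0.999, 0.032, 0.0], [-0.0, -0.001, -1.0]]
wrist_force: [1.2, -0.7, 0.1]
gripper_width: 0.641
gripper_force: 0.0
```

servo_tool([
  [[0.42,0,0,0,0,0,0],[0.42,0,0,0,0,0,0],[0.42,0,0,0,0,0,0],[0.42,0,0,0,0,0,0],[0.42,0,0,0,0,0,0]],
])

```text
time_s: 36.95
tcp_pos: [0.4637, -0.0015, 0.1797]
ee_rot: [[-0.032, -0.999, 0.002], [-0.999, 0.032, 0.001], [-0.001, -0.002, -1.0]]
wrist_force: [0.4, -0.2, 0.6]
gripper_width: 0.581
gripper_force: 0.0
```

```bash
python3 - <<'E'
from h import *
to(463,-2,112,-92)
a=shot('top')['pixels'][100:240,210:320]; b=shot('scene')['pixels'][140:270,225:345]
a=cv2.resize(a,(396,504));b=cv2.resize(b,(404,504))
cv2.imwrite('pics/hd.png',cv2.convertScaleAbs(cv2.cvtColor(np.hstack([a,b]),cv2.COLOR_RGB2BGR),alpha=1.8))
E
```

```text
tcp [464.  -2. 180.] yaw -91.8 tilt 0.003 F [ 0.4 -0.2  0.6] w 50.6 mm gf 0 t 37.0 j6 -22
 shift [ 0.5  0.9 67.7] az 0.003
```

View pics/hd.png

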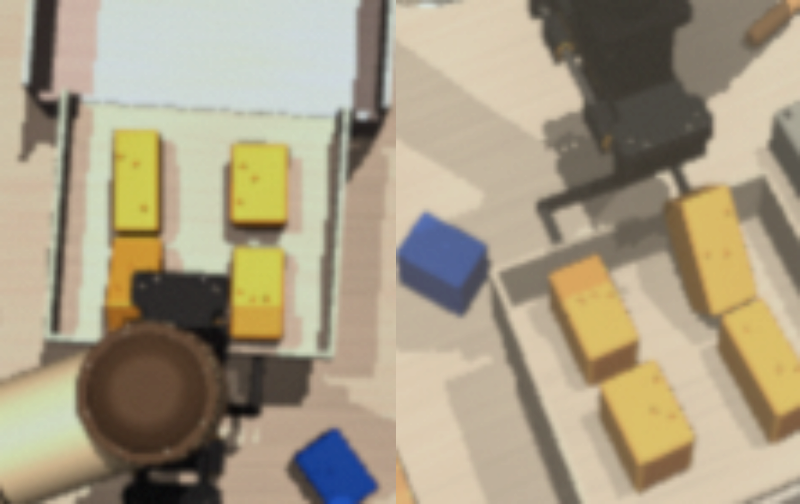

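The tray is yawed about −3°. I'll grip 20 mm to the −y side, so the gripper's body clears block d's raised end.

servo_tool([
  [[0.42,20,1,0,0,0,0.02],[0.42,20,1,20,0,0,0.02],[0.42,20,1,45,0,0,0.02],[0.42,20,1,68,0,0,0.02],[0.42,20,1,68,0,0,0.02]],
])

```text
time_s: 37.55
tcp_pos: [0.4593, -0.0222, 0.1083]
ee_rot: [[-0.053, -0.999, -0.006], [-0.999, 0.053, -0.001], [0.002, 0.006, -1.0]]
wrist_force: [-0.5, 0.3, -0.3]
gripper_width: 0.577
gripper_force: 0.0
```

servo_tool([
  [[0.42,0,0,0,0,0,0],[1,0,0,0,0,0,0],[1,0,0,0,0,0,0],[1,0,0,0,0,0,0],[1,0,0,0,0,0,0]],
])

```text
time_s: 38.05
tcp_pos: [0.4617, -0.0216, 0.1111]
ee_rot: [[-0.052, -0.999, 0.001], [-0.999, 0.052, 0.0], [-0.0, -0.001, -1.0]]
wrist_force: [1.0, -0.2, -0.6]
gripper_width: 0.304
gripper_force: 0.0
```

servo_tool([
  [[1,0,0,0,0,0,0],[1,0,0,0,0,0,0],[1,0,0,0,0,0,0],[1,0,0,0,0,0,0],[1,0,0,0,0,0,0]],
])

```text
time_s: 38.55
tcp_pos: [0.4552, -0.0224, 0.1093]
ee_rot: [[-0.054, -0.998, -0.014], [-0.999, 0.054, -0.001], [0.002, 0.013, -1.0]]
wrist_force: [-10.8, 3.9, 8.5]
gripper_width: 0.114
gripper_force: 29.8
```

```bash
python3 - <<'E'
from h import *
to(463,-22,112,-93)
E
```

```text
tcp [455. -22. 109.] yaw -93.1 tilt 0.014 F [-10.8   3.9   8.5] w 9.9 mm gf 30 t 38.5 j6 -21
 shift [-0.8 -7.7 -2.8] az -0.002
```

servo_tool([
  [[1,0,3,0,0,0,0],[1,0,5,0,0,0,0],[1,0,6,0,0,0,0],[1,0,6,0,0,0,0],[1,0,6,0,0,0,0]],
])

```text
time_s: 39.05
tcp_pos: [0.4553, -0.0222, 0.11]
ee_rot: [[-0.052, -0.999, -0.001], [-0.999, 0.052, -0.001], [0.001, 0.001, -1.0]]
wrist_force: [0.9, -4.7, -5.0]
gripper_width: 0.118
gripper_force: 30.1
```

servo_tool([
  [[1,0,-1.5,-11,0,0,0],[1,0,-3,-21.5,0,0,0],[1,0,-5.5,-32,0,0,0],[1,0,-8,-42.5,0,0,0],[1,0,-11.5,-53,0,0,0]],
])

```text
time_s: 39.55
tcp_pos: [0.4668, -0.0228, 0.1631]
ee_rot: [[-0.052, -0.999, -0.001], [-0.999, 0.052, -0.001], [0.001, 0.001, -1.0]]
wrist_force: [2.0, -3.9, -8.1]
gripper_width: 0.117
gripper_force: 30.4
```

```bash
python3 - <<'E'
from h import *
to(463,-22,112,-93)
E
```

```text
tcp [467. -23. 163.] yaw -93.0 tilt 0.002 F [ 2.  -3.9 -8.1] w 10.2 mm gf 30 t 39.5 j6 -20
 shift [-0.6  3.7 51.1] az -0.000
```

The load is 8 N, about the tray plus the cheese. Continuing along the arc.

servo_tool([
  [[1,0,-3.5,-10,0,0,0],[1,0,-7.5,-20.5,0,0,0],[1,0,-11.5,-30.5,0,0,0],[1,0,-16.5,-40,0,0,0],[1,0,-21.5,-50,0,0,0]],
])

```text
time_s: 40.05
tcp_pos: [0.4886, -0.0238, 0.2128]
ee_rot: [[-0.053, -0.999, -0.001], [-0.999, 0.053, -0.001], [0.001, 0.001, -1.0]]
wrist_force: [4.6, -6.0, -9.6]
gripper_width: 0.119
gripper_force: 30.5
```

servo_tool([
  [[1,0,-5.5,-9,0,0,0],[1,0,-11.5,-18.5,0,0,0],[1,0,-17.5,-27.5,0,0,0],[1,0,-24,-36,0,0,0],[1,0,-31,-44.5,0,0,0]],
])

```text
time_s: 40.55
tcp_pos: [0.5195, -0.0256, 0.257]
ee_rot: [[-0.053, -0.999, -0.002], [-0.999, 0.053, -0.001], [0.001, 0.001, -1.0]]
wrist_force: [3.9, -5.9, -9.3]
gripper_width: 0.115
gripper_force: 30.4
```

servo_tool([
  [[1,0,-7.5,-8,0,0,0],[1,0,-15,-16,0,0,0],[1,0,-22.5,-23.5,0,0,0],[1,0,-31,-30.5,0,0,0],[1,0,-39.5,-37.5,0,0,0]],
])

```text
time_s: 41.05
tcp_pos: [0.5589, -0.0277, 0.2942]
ee_rot: [[-0.053, -0.999, -0.002], [-0.999, 0.053, -0.001], [0.001, 0.002, -1.0]]
wrist_force: [2.5, -5.2, -7.4]
gripper_width: 0.118
gripper_force: 30.4
```

servo_tool([
  [[1,0,-8.5,-6.5,0,0,0],[1,0,-17.5,-12.5,0,0,0],[1,0,-27,-18.5,0,0,0],[1,0,-38.5,-25,0,0,0],[1,0,-38.5,-25,0,0,0]],
])

```text
time_s: 41.55
tcp_pos: [0.5985, -0.0298, 0.3196]
ee_rot: [[-0.053, -0.999, -0.001], [-0.999, 0.053, -0.002], [0.002, 0.001, -1.0]]
wrist_force: [2.3, -5.5, -7.3]
gripper_width: 0.123
gripper_force: 30.4
```

servo_tool([
  [[1,0,0,0,0,0,0],[1,0,0,0,0,0,0],[1,0,0,0,0,0,0],[1,0,0,0,0,0,0],[1,0,0,0,0,0,0]],
])

```text
time_s: 42.05
tcp_pos: [0.5973, -0.0298, 0.3189]
ee_rot: [[-0.053, -0.999, -0.002], [-0.999, 0.053, -0.001], [0.002, 0.002, -1.0]]
wrist_force: [1.2, -3.7, -5.3]
gripper_width: 0.12
gripper_force: 30.4
```

```bash
python3 - <<'E'
from h import *
to(463,-22,112,-93)
a=shot('top')['pixels'][40:210,205:330]; b=shot('scene')['pixels'][150:390,240:460]
a=cv2.resize(a,(360,480));b=cv2.resize(b,(440,480))
cv2.imwrite('pics/up.png',cv2.convertScaleAbs(cv2.cvtColor(np.hstack([a,b]),cv2.COLOR_RGB2BGR),alpha=1.8))
E
```

```text
tcp [597. -30. 319.] yaw -93.0 tilt 0.002 F [ 1.2 -3.7 -5.3] w 10.5 mm gf 30 t 42.0 j6 -16
 shift [ -1.  134.1 207.2] az -0.001
```

View pics/up.png

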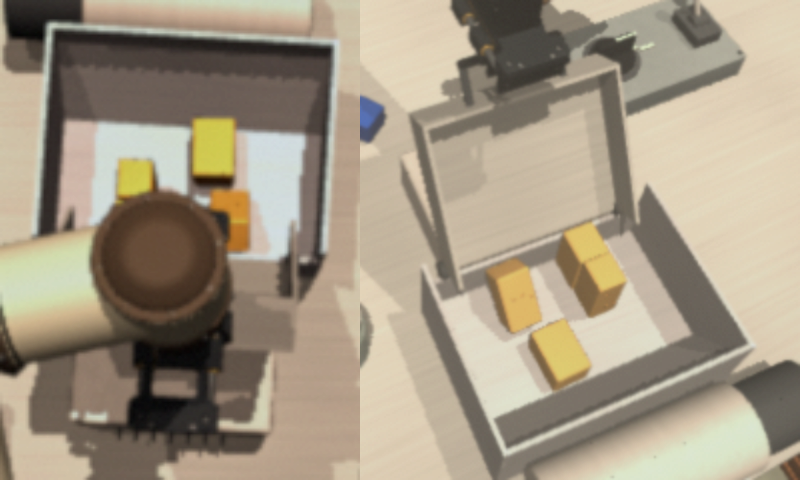

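All four ends have slid off the tray into the hopper, at scene crop (515,295), (560,350), (585,255) and (600,285). I'll lower the tray along the same arc.

servo_tool([
  [[1,0,11.5,6.5,0,0,0],[1,0,21,12.5,0,0,0],[1,0,30,18.5,0,0,0],[1,0,38.5,25,0,0,0],[1,0,38.5,25,0,0,0]],
])

```text
time_s: 42.65
tcp_pos: [0.5587, -0.0272, 0.294]
ee_rot: [[-0.053, -0.999, -0.0], [-0.999, 0.053, -0.0], [0.0, 0.0, -1.0]]
wrist_force: [3.7, -4.1, -7.1]
gripper_width: 0.117
gripper_force: 30.0
```

servo_tool([
  [[1,0,8.5,7,0,0,0],[1,0,17,14,0,0,0],[1,0,24.5,21.5,0,0,0],[1,0,32,29.5,0,0,0],[1,0,39.5,37.5,0,0,0]],
])

```text
time_s: 43.15
tcp_pos: [0.5215, -0.0248, 0.2585]
ee_rot: [[-0.052, -0.999, 0.006], [-0.999, 0.052, -0.0], [-0.0, -0.006, -1.0]]
wrist_force: [4.7, -3.7, -5.6]
gripper_width: 0.121
gripper_force: 30.1
```

servo_tool([
  [[1,0,7,8.5,0,0,0],[1,0,13.5,17,0,0,0],[1,0,19.5,26,0,0,0],[1,0,25.5,35.5,0,0,0],[1,0,31,44.5,0,0,0]],
])

```text
time_s: 43.65
tcp_pos: [0.4901, -0.0229, 0.2137]
ee_rot: [[-0.052, -0.999, 0.005], [-0.999, 0.052, 0.0], [-0.001, -0.005, -1.0]]
wrist_force: [5.8, -2.7, -4.4]
gripper_width: 0.12
gripper_force: 30.0
```

servo_tool([
  [[1,0,5,10,0,0,0],[1,0,10,19.5,0,0,0],[1,0,14,29.5,0,0,0],[1,0,18,40,0,0,0],[1,0,21.5,50,0,0,0]],
])

```text
time_s: 44.15
tcp_pos: [0.4679, -0.0216, 0.1634]
ee_rot: [[-0.052, -0.999, 0.003], [-0.999, 0.052, 0.001], [-0.001, -0.003, -1.0]]
wrist_force: [6.3, -1.9, -3.2]
gripper_width: 0.118
gripper_force: 29.9
```

servo_tool([
  [[1,0,3.5,10.5,0,0,0],[1,0,6,21,0,0,0],[1,0,8.5,31.5,0,0,0],[1,0,10,42,0,0,0],[1,0,11.5,53,0,0,0]],
])

```text
time_s: 44.65
tcp_pos: [0.4559, -0.0209, 0.1101]
ee_rot: [[-0.052, -0.999, 0.001], [-0.999, 0.052, 0.001], [-0.001, -0.001, -1.0]]
wrist_force: [4.9, -0.1, -2.1]
gripper_width: 0.114
gripper_force: 29.9
```

```bash
python3 - <<'E'
from h import *
to(455,-22,110,-93)
E
```

```text
tcp [456. -21. 110.] yaw -93.0 tilt 0.002 F [ 4.9 -0.1 -2.1] w 9.9 mm gf 30 t 44.6 j6 -21
 shift [1.1 0.8 0.1] az 0.000
```

servo_tool([
  [[0.5,0,0,0,0,0,0],[0.5,0,0,0,0,0,0],[0.5,0,0,0,0,0,0],[0.5,0,0,0,0,0,0],[0.5,0,0,0,0,0,0]],
])

```text
time_s: 45.15
tcp_pos: [0.455, -0.0215, 0.1106]
ee_rot: [[-0.052, -0.999, -0.001], [-0.999, 0.052, -0.0], [0.0, 0.001, -1.0]]
wrist_force: [0.2, 0.2, 0.2]
gripper_width: 0.464
gripper_force: 0.0
```

servo_tool([
  [[0.5,0,0,-15,0,0,0],[0.5,0,0,-45,0,0,0],[0.5,0,0,-90,0,0,0],[0.5,0,0,-135,0,0,0],[0.5,0,0,-170,0,0,0]],
])

```text
time_s: 45.65
tcp_pos: [0.4555, -0.0215, 0.2836]
ee_rot: [[-0.052, -0.999, 0.003], [-0.999, 0.052, 0.001], [-0.001, -0.003, -1.0]]
wrist_force: [-0.0, 0.3, -0.5]
gripper_width: 0.497
gripper_force: 0.0
```

servo_tool([
  [[1,-40,12,0,0,0,0],[1,-85,25,0,0,0,0],[1,-130,37,0,0,0,0],[1,-175,50,0,0,0,0],[1,-218,62,0,0,0,0]],
])

```text
time_s: 46.15
tcp_pos: [0.4037, 0.201, 0.2809]
ee_rot: [[-0.052, -0.999, 0.0], [-0.999, 0.052, 0.0], [-0.0, -0.0, -1.0]]
wrist_force: [0.8, 0.2, 0.0]
gripper_width: 0.129
gripper_force: 0.0
```

servo_tool([
  [[1,-40,8,0,0,0,0],[1,-85,16,0,0,0,0],[1,-130,24,0,0,0,0],[1,-175,32,0,0,0,0],[1,-218,38,0,0,0,0]],
])

```text
time_s: 46.65
tcp_pos: [0.3774, 0.4209, 0.2807]
ee_rot: [[-0.051, -0.999, -0.0], [-0.999, 0.051, -0.0], [0.0, 0.0, -1.0]]
wrist_force: [0.1, -0.1, -0.0]
gripper_width: 0.009
gripper_force: 0.0
```

servo_tool([
  [[1,0,0,0,0,0,0],[1,0,0,0,0,0,0],[1,0,0,0,0,0,0],[1,0,0,0,0,0,0],[1,0,0,0,0,0,0]],
])

```text
time_s: 47.15
tcp_pos: [0.3785, 0.4182, 0.2811]
ee_rot: [[-0.053, -0.999, 0.0], [-0.999, 0.053, 0.001], [-0.001, -0.0, -1.0]]
wrist_force: [-0.0, 0.1, -1.0]
gripper_width: 0.006
gripper_force: 0.0
```

```bash
python3 - <<'E'
from h import *
to(385,420,140,-91)
c=shot('top');blocks(c,.06,(210,40,330,135))
b=shot('scene'); 
a=c['pixels'][40:230,110:330]; b=b['pixels'][110:390,240:460]
a=cv2.resize(a,(440,380));b=cv2.resize(b,(355,452)); o=np.zeros((452,795,3),np.uint8);o[:380,:440]=a;o[:,440:]=b
cv2.imwrite('pics/lv.png',cv2.convertScaleAbs(cv2.cvtColor(o,cv2.COLOR_RGB2BGR),alpha=1.8))
E
```

```text
tcp [379. 418. 281.] yaw -93.0 tilt 0.001 F [-0.   0.1 -1. ] w 0.5 mm gf 0 t 47.1 j6 -67
 shift [ -2.   -6.4 141.1] az -0.036
block xy mm 773 41  size 44 x 40  long-axis yaw 0 deg  px [251. 118.]
block xy mm 861 -50  size 64 x 43  long-axis yaw 0 deg  px [279.  91.]
```

View pics/lv.png

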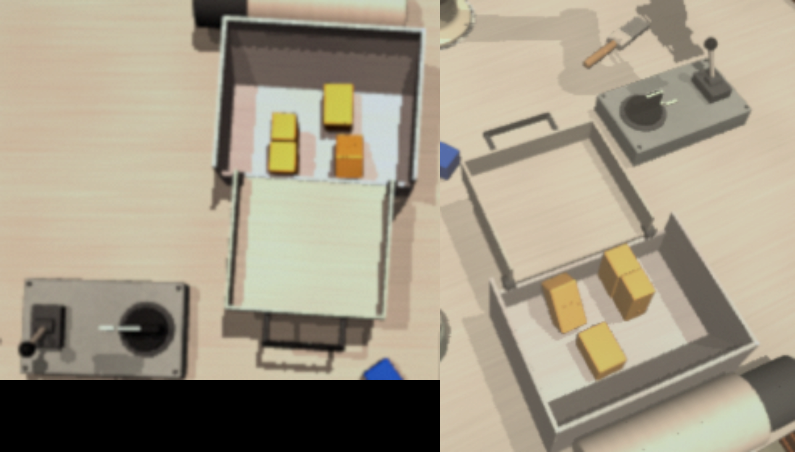

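The four ends are in the hopper: two stand upright side by side at (283,142), the others are at (338,105) and (350,157). The tray is flat, the dial is still on its mark, and the lever ball is at top-crop (27,349), about (448,425) mm. I'll lower behind the ball and push.

servo_tool([
  [[1,-4,0,35,0,0,0],[1,-6,0,70,0,0,0],[1,-6,0,105,0,0,0],[1,-6,0,140,0,0,0],[1,-6,0,140,0,0,0]],
])

```text
time_s: 47.75
tcp_pos: [0.3768, 0.4219, 0.1359]
ee_rot: [[-0.054, -0.999, -0.006], [-0.999, 0.054, -0.009], [0.009, 0.005, -1.0]]
wrist_force: [0.2, -0.3, -0.2]
gripper_width: 0.007
gripper_force: 0.0
```

servo_tool([
  [[1,0,0,0,0,0,0],[1,0,-12,0,0,0,0],[1,0,-24,0,0,0,0],[1,0,-36,0,0,0,0],[1,0,-48,0,0,0,0]],
])

```text
time_s: 48.25
tcp_pos: [0.4281, 0.4229, 0.1415]
ee_rot: [[-0.053, -0.999, 0.001], [-0.999, 0.053, 0.001], [-0.002, -0.001, -1.0]]
wrist_force: [-2.4, 1.1, 1.0]
gripper_width: 0.003
gripper_force: 1.2
```

servo_tool([
  [[1,0,-10,0,0,0,0],[1,0,-20,0,0,0,0],[1,0,-30,0,0,0,0],[1,0,-40,0,0,0,0],[1,0,-50,0,0,0,0]],
])

```text
time_s: 48.75
tcp_pos: [0.4773, 0.4202, 0.1405]
ee_rot: [[-0.052, -0.999, 0.0], [-0.999, 0.052, 0.0], [-0.0, -0.0, -1.0]]
wrist_force: [-1.0, -0.5, 0.9]
gripper_width: 0.003
gripper_force: 0.5
```

```bash
python3 - <<'E'
from h import *
to(493,425,140,-93)
E
```

```text
tcp [477. 420. 140.] yaw -93.0 tilt 0.000 F [-1.  -0.5  0.9] w 0.3 mm gf 0 t 48.8 j6 -59
 shift [ -5.7 -15.4   0.5] az 0.000
```

servo_tool([
  [[1,-1,-4,0,0,0,0],[1,-1,-8,0,0,0,0],[1,-2,-12,0,0,0,0],[1,-2,-15,0,0,0,0],[1,-2,-15,0,0,0,0]],
])

```text
time_s: 49.25
tcp_pos: [0.4918, 0.4214, 0.1405]
ee_rot: [[-0.052, -0.999, 0.0], [-0.999, 0.052, 0.0], [-0.0, -0.0, -1.0]]
wrist_force: [-0.2, 0.7, 0.7]
gripper_width: 0.005
gripper_force: 0.0
```

servo_tool([
  [[1,0,-2,0,0,0,0],[1,0,-4,0,0,0,0],[1,0,-6,0,0,0,0],[1,0,-6,0,0,0,0],[1,0,-6,0,0,0,0]],
])

```text
time_s: 49.75
tcp_pos: [0.4977, 0.4211, 0.1407]
ee_rot: [[-0.052, -0.999, 0.0], [-0.999, 0.052, 0.0], [-0.0, -0.0, -1.0]]
wrist_force: [0.2, 0.9, 0.1]
gripper_width: 0.006
gripper_force: 0.1
```

```bash
python3 - <<'E'
from h import *
to(493,425,140,-93)
E
```

```text
tcp [498. 421. 141.] yaw -93.0 tilt 0.000 F [0.2 0.9 0.1] w 0.6 mm gf 0 t 49.8 j6 -57
 shift [-3.7  4.9  0.7] az 0.000
```

servo_tool([
  [[1,0,-2,0,0,0,0],[1,0,-4,0,0,0,0],[1,0,-6,0,0,0,0],[1,0,-6,0,0,0,0],[1,0,-6,0,0,0,0]],
])

```text
time_s: 50.25
tcp_pos: [0.5034, 0.4207, 0.1404]
ee_rot: [[-0.052, -0.999, -0.0], [-0.999, 0.052, -0.0], [0.0, 0.0, -1.0]]
wrist_force: [-0.8, -0.1, -0.8]
gripper_width: 0.004
gripper_force: 0.7
```

```bash
python3 - <<'E'
from h import *
to(493,425,140,-93)
E
```

```text
tcp [503. 421. 140.] yaw -93.0 tilt 0.000 F [-0.8 -0.1 -0.8] w 0.3 mm gf 1 t 50.2 j6 -57
 shift [-3.8 10.6  0.4] az 0.000
```

servo_tool([
  [[1,0,-2,0,0,0,0],[1,0,-4,0,0,0,0],[1,0,-6,0,0,0,0],[1,0,-8,0,0,0,0],[1,0,-8,0,0,0,0]],
])

```text
time_s: 50.75
tcp_pos: [0.5044, 0.4205, 0.1402]
ee_rot: [[-0.051, -0.999, -0.012], [-0.999, 0.051, -0.003], [0.004, 0.012, -1.0]]
wrist_force: [-23.7, 3.5, 9.3]
gripper_width: 0.003
gripper_force: 11.7
```

```bash
python3 - <<'E'
from h import *
to(493,425,140,-93)
a=shot('top')['pixels'][165:245,105:215]; b=shot('scene')['pixels'][110:220,330:450]
a=cv2.resize(a,(440,320),interpolation=cv2.INTER_CUBIC);b=cv2.resize(b,(360,330),interpolation=cv2.INTER_CUBIC)[:320]
cv2.imwrite('pics/fin.png',cv2.convertScaleAbs(cv2.cvtColor(np.hstack([a,b]),cv2.COLOR_RGB2BGR),alpha=1.8))
E
```

```text
tcp [504. 420. 140.] yaw -92.9 tilt 0.013 F [-23.7   3.5   9.3] w 0.2 mm gf 12 t 50.8 j6 -56
 shift [-4.  11.6  0.4] az 0.001
```

View pics/fin.png

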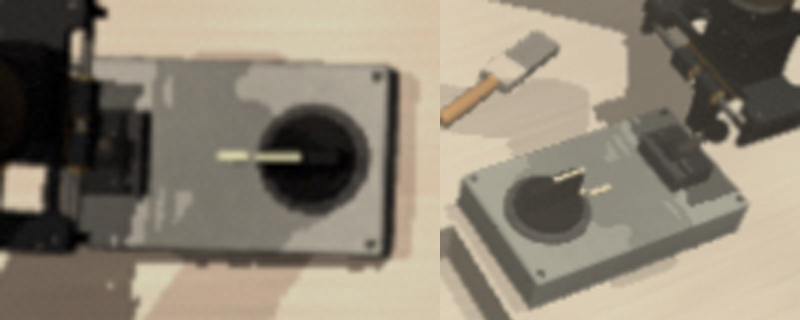

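The lever leans away from the robot, with its ball at scene crop (718,130). The stop answers with 24 N, so it is fully over. Next I back off, rise and check the numbers.

servo_tool([
  [[1,0,10,0,0,0,0],[1,0,30,0,0,0,0],[1,0,60,0,0,0,0],[1,0,85,-20,0,0,0],[1,0,90,-60,0,0,0]],
])

```text
time_s: 51.35
tcp_pos: [0.4188, 0.4234, 0.1983]
ee_rot: [[-0.051, -0.999, -0.004], [-0.999, 0.051, -0.006], [0.006, 0.004, -1.0]]
wrist_force: [1.0, 1.4, -0.1]
gripper_width: 0.004
gripper_force: 0.0
```

servo_tool([
  [[1,0,0,-40,0,0,0],[1,0,0,-80,0,0,0],[1,0,0,-120,0,0,0],[1,0,0,-120,0,0,0],[1,0,0,-120,0,0,0]],
])

```text
time_s: 51.85
tcp_pos: [0.4221, 0.4253, 0.322]
ee_rot: [[-0.052, -0.999, 0.002], [-0.999, 0.052, 0.003], [-0.003, -0.002, -1.0]]
wrist_force: [0.2, -0.4, -1.5]
gripper_width: 0.008
gripper_force: 0.0
```

```bash
python3 - <<'E'
from h import *
to(493,425,140,-93)
for n,z,p in(('top',.142,(.5205,.42)),('scene',.142,(.5205,.42))):
    c=shot(n); u,v=proj(c,[*p,z])[0]; h=cv2.cvtColor(c['pixels'],cv2.COLOR_RGB2HSV)
    m=np.zeros(h.shape[:2],np.uint8); cv2.circle(m,(int(u),int(v)),22,1,-1); m=(m*(h[...,2]<25)).astype(np.uint8)
    print(n,u,v)
    for q in cv2.findContours(m,0,1)[0]:
        if cv2.contourArea(q)>8: e=cv2.minEnclosingCircle(q); print(e,ray(c,*e[0],z))
    blocks(c,.06,(210,40,330,135) if n=='top' else (270,240,430,370))
E
```

```text
tcp [422. 425. 322.] yaw -93.0 tilt 0.004 F [ 0.2 -0.4 -1.5] w 0.7 mm gf 0 t 51.9 j6 -64
 shift [ -2.8 -70.4 182.2] az -0.000
top 125.67407148975727 191.34132394224554
((132.5, 203.5), 5.147915363311768) [0.48293682 0.39794288 0.142     ]
((140.5, 200.0), 7.017934322357178) [0.49389412 0.37332726 0.142     ]
((124.2272720336914, 190.22727966308594), 3.9213240146636963) [0.52393534 0.42458107 0.142     ]
block xy mm 773 41  size 44 x 40  long-axis yaw 0 deg  px [251. 118.]
block xy mm 861 -50  size 64 x 43  long-axis yaw 0 deg  px [279.  91.]
scene 420.1696597654029 151.99019788942337
```

The ball is at x = 524 mm, a full swing. Tray, dial and ends are in place and the arm is clear, so I hand in.

```bash
python3 -c "
from station import r
print(r.finish_job())"
```

```text
the job is handed in; nothing more can be done
None
```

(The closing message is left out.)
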